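# Pack the tagged stamp cases flush in the entryway drawer box and sweep-check the rim

### The job

Pack every stamp case with a green tag upright on its base in the wooden drawer box so that nothing stands above its rim (tall cases only fit the deep end), and put every red-tagged case, likewise on its base, flat in the stainless coin tray. Then check the packing by touch: set the shoe brush flat on the rim over the deep end's wall, lying across both long walls and centred on them, sweep it along the rim, always touching, to over the shallow end's wall, and put the brush back flat on its cork rest, lying along it. Leave the cat, the doorstop wedge and the polish tin alone; the cases lie loose and some may be missing.

Things in the scene. Friction and masses are not known exactly. Their poses are not given: they have to be found in the camera images.
- box: open wooden drawer box, fixed, 202 (its x) x 120 (its y) mm outside, level rim 74 mm above its origin, walls 5 mm thick; inside 192 x 110 mm, no dividers, with a step in the floor at x = 0. The deep end is at -x (small brass plate outside its end wall), the shallow end at +x. Origin: centre of the underside on the cabinet top.
- box_deep (a point): centre of the dark floor of the deep bay: x -96 to 0 mm in the box frame, floor 6 mm above the box's origin, 68 mm deep. Takes two cases side by side, their length along the box's y, with 16 mm to spare in all; the only place where a tall case stays below the rim.
- box_shallow (a point): centre of the cork-coloured floor of the shallow bay: x 0 to +96 mm in the box frame, floor 18 mm above the box's origin, 56 mm deep. Takes two low cases side by side, their length along the box's y, with 16 mm to spare in all.
- tray: stainless steel coin tray, fixed, 200 (x) x 130 (y) mm outside, 13 mm high, walls and floor 3 mm thick. Origin: centre of the underside. Takes two cases side by side with their length along its y.
- mat: thin cork rest of the shoe brush, fixed, 54 (x) x 170 (y) x 4 mm thick. Origin: centre of the underside.
- brush: grey plastic shoe brush, rigid: flat sole of hard moulded plastic 36 (its x) x 150 (its y) x 22 mm high (lower part black), on top of it a grip block 22 mm thick (x) x 80 mm (y) x 32 mm tall, 54 mm high in all, about 150 g. Origin: centre of the flat underside, z up. It starts on the cork rest.
- cat: bystander: beige ceramic lucky cat figurine, 84 mm wide, about 135 mm high; origin at the centre of its underside. Leave alone.
- wedge: bystander: black hard silicone doorstop wedge 110 x 40 x 38 mm; origin at the centre of its underside. Leave alone.
- tin: bystander: round black polish tin with a bright metal lid, 72 mm across, 30 mm high; origin at the centre of its underside. Leave alone.
- green_tall_a: blue stamp case with green square tags on its clip-on lid, tall type: body 90 (its x) x 40 (its y) x 36 mm high; mid-lid a white upright grip tab 12 (x) x 24 (y) x 28 mm tall, so 64 mm high in all; about 160 g. Lift it by the tab, fingers closing along its x, so they stay over its own lid. Origin: centre of the underside, z up. May be absent.
- green_tall_b: blue stamp case with green square tags on its clip-on lid, tall type: body 90 (its x) x 40 (its y) x 36 mm high; mid-lid a white upright grip tab 12 (x) x 24 (y) x 28 mm tall, so 64 mm high in all; about 160 g. Lift it by the tab, fingers closing along its x, so they stay over its own lid. Origin: centre of the underside, z up. May be absent.
- green_low_a: blue stamp case with green square tags on its clip-on lid, low type: body 90 (its x) x 40 (its y) x 24 mm high; mid-lid a white upright grip tab 12 (x) x 24 (y) x 28 mm tall, so 52 mm high in all; about 120 g. Lift it by the tab, fingers closing along its x, so they stay over its own lid. Origin: centre of the underside, z up. May be absent.
- green_low_b: blue stamp case with green square tags on its clip-on lid, low type: body 90 (its x) x 40 (its y) x 24 mm high; mid-lid a white upright grip tab 12 (x) x 24 (y) x 28 mm tall, so 52 mm high in all; about 120 g. Lift it by the tab, fingers closing along its x, so they stay over its own lid. Origin: centre of the underside, z up. May be absent.
- red_low: blue stamp case with red square tags on its clip-on lid, low type: body 90 (its x) x 40 (its y) x 24 mm high; mid-lid a white upright grip tab 12 (x) x 24 (y) x 28 mm tall, so 52 mm high in all; about 120 g. Lift it by the tab, fingers closing along its x, so they stay over its own lid. Origin: centre of the underside, z up. May be absent.
- red_tall: blue stamp case with red square tags on its clip-on lid, tall type: body 90 (its x) x 40 (its y) x 36 mm high; mid-lid a white upright grip tab 12 (x) x 24 (y) x 28 mm tall, so 64 mm high in all; about 160 g. Lift it by the tab, fingers closing along its x, so they stay over its own lid. Origin: centre of the underside, z up. May be absent.
- green_tall_a_top (a point): centre of the top face of the grip tab of green_tall_a
- green_tall_b_top (a point): centre of the top face of the grip tab of green_tall_b
- green_low_a_top (a point): centre of the top face of the grip tab of green_low_a
- green_low_b_top (a point): centre of the top face of the grip tab of green_low_b
- red_low_top (a point): centre of the top face of the grip tab of red_low
- red_tall_top (a point): centre of the top face of the grip tab of red_tall
Things that resemble listed ones, but are neither listed nor needed, are in the scene too. Leave any purple look-alike of the brush alone.

How it is judged (in metres and radians):
On the way, in this order (a step that is already met when the one before it is completed fails the run):
1. every green-tagged case lies flat in the box below the rim and every red-tagged case lies flat in the coin tray, all released (x of green_tall_a in the frame of box between -0.096 and 0.096 m and y of green_tall_a in the frame of box between -0.055 and 0.055 m and z of green_tall_a_top in the frame of box between 0.02 and 0.0735 m and angle between each of green_tall_a, green_tall_b, green_low_a, green_low_b, red_low, red_tall's own z axis and vertical below 0.08 rad and x of green_tall_b in the frame of box between -0.096 and 0.096 m and y of green_tall_b in the frame of box between -0.055 and 0.055 m and z of green_tall_b_top in the frame of box between 0.02 and 0.0735 m and x of green_low_a in the frame of box between -0.096 and 0.096 m and y of green_low_a in the frame of box between -0.055 and 0.055 m and z of green_low_a_top in the frame of box between 0.02 and 0.0735 m and x of green_low_b in the frame of box between -0.096 and 0.096 m and y of green_low_b in the frame of box between -0.055 and 0.055 m and z of green_low_b_top in the frame of box between 0.02 and 0.0735 m and x of red_low in the frame of tray between -0.097 and 0.097 m and y of red_low in the frame of tray between -0.062 and 0.062 m and z of each of red_low, red_tall in the frame of tray below 0.008 m and x of red_tall in the frame of tray between -0.097 and 0.097 m and y of red_tall in the frame of tray between -0.062 and 0.062 m and contact force between the fingers and green_tall_a below 0.05 N and contact force between the fingers and green_tall_b below 0.05 N and contact force between the fingers and green_low_a below 0.05 N and contact force between the fingers and green_low_b below 0.05 N and contact force between the fingers and red_low below 0.05 N and contact force between the fingers and red_tall below 0.05 N and linear speed of each of green_tall_a, green_tall_b, green_low_a, green_low_b, red_low, red_tall below 0.02 m/s), for 0.2 s.
2. the brush rests on the rim over the end wall of the deep end, spanning both long walls (x of brush in the frame of box between -0.12 and -0.07 m and z of brush in the frame of box between 0.069 and 0.079 m and y of brush in the frame of box between -0.018 and 0.018 m and angle between the y axis of brush and the y axis of box, either way round below 0.15 rad and contact force between brush and box above 0.2 N), for 0.05 s.
3. still touching the rim, the brush passes over the deep bay (x of brush in the frame of box between -0.055 and -0.025 m and z of brush in the frame of box between 0.069 and 0.079 m and y of brush in the frame of box between -0.018 and 0.018 m and angle between the y axis of brush and the y axis of box, either way round below 0.15 rad and contact force between brush and box above 0.2 N), for 0.05 s.
4. still touching the rim, the brush passes over the middle (x of brush in the frame of box between -0.015 and 0.015 m and z of brush in the frame of box between 0.069 and 0.079 m and y of brush in the frame of box between -0.018 and 0.018 m and angle between the y axis of brush and the y axis of box, either way round below 0.15 rad and contact force between brush and box above 0.2 N), for 0.05 s.
5. still touching the rim, the brush passes over the shallow bay (x of brush in the frame of box between 0.025 and 0.055 m and z of brush in the frame of box between 0.069 and 0.079 m and y of brush in the frame of box between -0.018 and 0.018 m and angle between the y axis of brush and the y axis of box, either way round below 0.15 rad and contact force between brush and box above 0.2 N), for 0.05 s.
6. still touching the rim, the brush arrives over the end wall of the shallow end (x of brush in the frame of box between 0.07 and 0.12 m and z of brush in the frame of box between 0.069 and 0.079 m and y of brush in the frame of box between -0.018 and 0.018 m and angle between the y axis of brush and the y axis of box, either way round below 0.15 rad and contact force between brush and box above 0.2 N), for 0.05 s.
At the end, for the whole second after the job is handed in: Each present green case stands in the box within 0.08 rad of upright, tab top below the rim; each red case likewise on the tray floor; the brush lies flat on its cork rest within 20 mm across, 30 mm along and 0.2 rad; all released and at rest (x of green_tall_a in the frame of box between -0.096 and 0.096 m and y of green_tall_a in the frame of box between -0.055 and 0.055 m and z of green_tall_a_top in the frame of box between 0.02 and 0.0735 m and angle between each of green_tall_a, green_tall_b, green_low_a, green_low_b, red_low, red_tall, brush's own z axis and vertical below 0.08 rad and x of green_tall_b in the frame of box between -0.096 and 0.096 m and y of green_tall_b in the frame of box between -0.055 and 0.055 m and z of green_tall_b_top in the frame of box between 0.02 and 0.0735 m and x of green_low_a in the frame of box between -0.096 and 0.096 m and y of green_low_a in the frame of box between -0.055 and 0.055 m and z of green_low_a_top in the frame of box between 0.02 and 0.0735 m and x of green_low_b in the frame of box between -0.096 and 0.096 m and y of green_low_b in the frame of box between -0.055 and 0.055 m and z of green_low_b_top in the frame of box between 0.02 and 0.0735 m and x of red_low in the frame of tray between -0.097 and 0.097 m and y of red_low in the frame of tray between -0.062 and 0.062 m and z of each of red_low, red_tall in the frame of tray below 0.008 m and x of red_tall in the frame of tray between -0.097 and 0.097 m and y of red_tall in the frame of tray between -0.062 and 0.062 m and linear speed of each of green_tall_a, green_tall_b, green_low_a, green_low_b, red_low, red_tall, brush below 0.02 m/s and x of brush in the frame of mat between -0.02 and 0.02 m and y of brush in the frame of mat between -0.03 and 0.03 m and z of brush in the frame of mat below 0.008 m and angle between the y axis of brush and the y axis of mat, either way round below 0.2 rad); the robot touches nothing.
It fails at once if the cat is pushed more than 25 mm (distance of cat from where it was at the start of the episode above 0.025 m).
It fails at once if the wedge is pushed more than 25 mm (distance of wedge from where it was at the start of the episode above 0.025 m).
It fails at once if the tin is pushed more than 25 mm (distance of tin from where it was at the start of the episode above 0.025 m).
It fails at once if the cat is tipped (angle between cat's own z axis and vertical above 0.4 rad).
Of green_tall_a, green_tall_b, green_low_a, green_low_b only 3 to 4 are there at a start; the rules pass over those that are not, and their reading is None.
Of red_low, red_tall only 1 to 2 are there at a start; the rules pass over those that are not, and their reading is None.
At some moment in a run one of green_tall_a, green_tall_b, green_low_a, green_low_b, red_low, red_tall, brush may be knocked a few centimetres aside while the robot is not near it.
It also fails if it takes over 210 s, if anything falls off the work surface, if the arm or the gripper's body presses on something with over 40 N, if the wrist force passes 120 N, or if a joint passes its speed limit or range.

### The arm

A 7-joint arm with a two-finger parallel gripper is mounted at the origin on the work surface. World frame = base frame: x ahead of the robot, y to its left, z up, the work surface at z = 0. Lengths are in mm, angles in rad, forces in N, time in s.
With the tool pointing down it reaches from about 425 to 825 mm from the base axis. Payload 3.6 kg.
Tool frame: the origin (TCP) lies midway between the tips of the shut fingers; the grasp point (between the pads) lies 19 mm behind it; z points along the fingers, y is the line along which they close (so a half turn about z gives the same grasp; the last joint's range is limited). The gripper opens to 93 mm and grips with 3 to 60 N. Pads are 15 mm wide; open, the fingers measure 128 mm over their backs; the gripper's body (75 mm by 188 mm) begins 65 mm behind the grasp point.
Start: joints at [-1.256, 0.615, -0.013, 1.423, 0.008, 1.103, -0.04], TCP at [217.222, 612.598, 218.64] pointing down, gripper open.
Joint ranges: [-3.12, 3.12], [-0.3, 2.06], [-1.34, 1.32], [0.26, 2.42], [-1.36, 4.5], [0.01, 1.98], [-2.84, 2.84]. Speed limits (rad/s): [2.79, 2.79, 3.14, 3.14, 3.14, 3.14, 3.14].

### API

Orientations are given as a unit quaternion [w, x, y, z].
In Python, from rig import bot, vision, finish_job gives the robot as it stands.
- The arm moves only by the tool apply_moves, never from a script. Its argument "targets" is a list of rows, each an object of numbers: "tx", "ty", "tz": the shift along the tool's x, y, z in m; "wx", "wy", "wz": the turn, a rotation vector about the tool's x, y, z in degrees; "jaw": the finger opening in m, from 0 to 0.093. In form: [{"tx": .., "ty": .., "tz": .., "wx": .., "wy": .., "wz": .., "jaw": ..}, ...]. A call has 1 to 20 rows; each row shifts and turns the commanded pose from where the row before left it, along the tool's axes as they then stand; what a row does not reach is not made up. A row lasts 1/12 s, in which the tool goes at most 41.7 mm and 7.16 degrees, less where a joint would pass 70% of its speed; a pose out of reach is approached as far as the arm can. A call with a gripper value outside its range is refused whole. The fingers move at their own pace and stop on an object; "force" is the grip in N (left out, the last holds). Time passes only in rows, so rows that do not move let the fingers close. It gives the time, the measured TCP pose, the force, the opening and the grip force at its end, in the units of the state.
- bot.state(): the state, without advancing time (a new reading comes with each control period).
- vision.grab_frame(name): name is "scene" or "top" or "wrist"; returns the picture (384x512x3 uint8, red, green, blue); there is no depth.
- vision.camera_model(name): a dict with "fx", "fy", "cx", "cy" (pixels), "extrinsics" (4x4, takes a point from world to camera coordinates); the wrist camera has in their place "tool_from_camera" (4x4, takes a point from camera to tool coordinates, whose origin is the TCP and whose axes are the flange's). Camera axes: x right, y up, looking along -z (the intrinsics and any distortion apply to the point x, -y, -z); pixel columns grow to the right and rows downward; lengths in mm; the calibration is good to about 2 mm. A picture is of the moment at which its call begins: read the wrist's pose just before it. camera_model takes no time and is no camera call.
- finish_job(): hands the job in; it is judged then, once.
The state is a dict: "clock": time; "joint_positions": joint angles; "joint_vel": joint speeds; "effort": joint torques, N m; "ee_pos": TCP position; "tcp_rot": TCP orientation; "ft_force": force on the tool from outside, world axes, zero at the start; "moment": the same for the moment, N m; "grip_width": finger opening in mm; "grasp_force": force on a finger pad.
Only numpy, scipy, OpenCV 4.12 (cv2) and the standard library are available. Lean on these libraries where they do the work, as an engineer would, in place of code of your own. Each camera call takes 0.05 s, during which the arm holds its last target. There are 200 camera calls.

## Working session

There is one attempt and no reset: what is moved stays moved. The work goes in short steps, Python scripts to look and compute and a tool call to move; the robot and the scene stay as the last step left them, time stands still between calls to the robot, and variables do not carry over. Pictures are saved under pics/ and viewed, at most 14 in all, crops included, and the job is handed in when it is done.

Besides the shell and the picture viewer there is one more tool, called by a JSON object that holds its "op" and its "data", one argument or row to a line. apply_moves: Moves the arm, as the interface text tells. Its arguments: {"type":"object","properties":{"targets":{"type":"array"},"force":{"type":"number"}},"required":["targets"]}

```bash
ls; mkdir -p pics; python3 - <<'E'
from rig import bot, vision
import cv2
s=bot.state();print({k:s[k] for k in('clock','ee_pos','tcp_rot','grip_width')})
for n in('scene','top'):
    im=vision.grab_frame(n);cv2.imwrite(f'pics/{n}0.png',im[:,:,::-1]);
    m=vision.camera_model(n);print(n,m)
print(vision.camera_model('wrist'))
E
```

```text
pics
{'clock': 0.0, 'ee_pos': array([216.98529566, 611.87381012, 217.49359119]), 'tcp_rot': array([-1.84490090e-04,  1.69528319e-01,  9.85524486e-01, -1.26599818e-03]), 'grip_width': 93.16046939475942}
scene {'fx': 459.13301404304224, 'fy': 459.13301404304224, 'cx': 257.08954574783496, 'cy': 195.41785012228485, 'extrinsics': array([[ 8.81464891e-01,  4.71987163e-01, -1.57404973e-02,
        -4.88167384e+02],
       [-3.84467911e-01,  7.36574782e-01,  5.56454864e-01,
         2.50875224e+02],
       [ 2.74233606e-01, -4.84443710e-01,  8.30728729e-01,
        -1.69435947e+03],
       [ 0.00000000e+00,  0.00000000e+00,  0.00000000e+00,
         1.00000000e+00]])}
top {'fx': 372.2709699089571, 'fy': 372.2709699089571, 'cx': 252.3674666935274, 'cy': 189.6995858976151, 'extrinsics': array([[ 3.04430033e-03, -9.99622582e-01,  2.73024797e-02,
        -8.42876484e+01],
       [ 9.84419395e-01,  7.79586088e-03,  1.75663542e-01,
        -6.12994643e+02],
       [-1.75810090e-01,  2.63423179e-02,  9.84071590e-01,
        -8.80434237e+02],
       [ 0.00000000e+00,  0.00000000e+00,  0.00000000e+00,
         1.00000000e+00]])}
{'fx': 264.38257482724873, 'fy': 264.38257482724873, 'cx': 259.0108584600661, 'cy': 191.72741312078597, 'tool_from_camera': array([[ 8.25881634e-04,  9.69853529e-01,  2.43687198e-01,
         6.75377782e+01],
       [ 9.99999585e-01, -7.07155344e-04, -5.74688319e-04,
         1.06775307e+00],
       [-3.85038789e-04,  2.43687572e-01, -9.69853710e-01,
        -1.65031490e+02],
       [ 0.00000000e+00,  0.00000000e+00,  0.00000000e+00,
         1.00000000e+00]])}
```

View pics/top0.png

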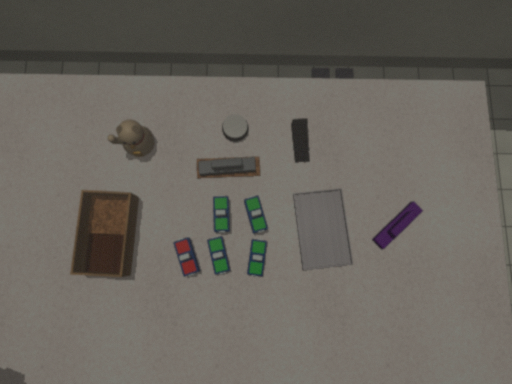

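View pics/scene0.png

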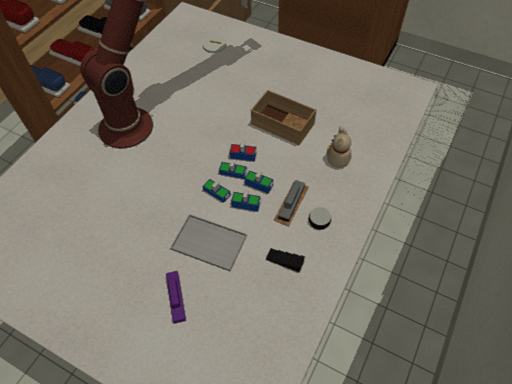

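```bash
cat > h.py <<'E'
import numpy as np, cv2
from scipy.spatial.transform import Rotation as R
from rig import bot, vision
def ray(n,u,v,s=None):
    m=vision.camera_model(n); d=np.array([(u-m['cx'])/m['fx'],-(v-m['cy'])/m['fy'],-1.])
    if n=='wrist':
        T=m['tool_from_camera'];q=s['tcp_rot'];Rt=R.from_quat([q[1],q[2],q[3],q[0]]).as_matrix()
        return Rt@T[:3,3]+s['ee_pos'], Rt@T[:3,:3]@d
    E=m['extrinsics'];return -E[:3,:3].T@E[:3,3], E[:3,:3].T@d
def px(n,u,v,z,s=None):
    c,d=ray(n,u,v,s); return c+d*(z-c[2])/d[2]
def proj(n,p,s=None):
    m=vision.camera_model(n)
    if n=='wrist':
        T=m['tool_from_camera'];q=s['tcp_rot'];Rt=R.from_quat([q[1],q[2],q[3],q[0]]).as_matrix()
        c=T[:3,:3].T@(Rt.T@(np.array(p)-s['ee_pos'])-T[:3,3])
    else: E=m['extrinsics'];c=E[:3,:3]@p+E[:3,3]
    return m['cx']-m['fx']*c[0]/c[2], m['cy']+m['fy']*c[1]/c[2]
def tri(obs):
    A=np.zeros((3,3));b=np.zeros(3)
    for c,d in obs:
        d=d/np.linalg.norm(d);P=np.eye(3)-np.outer(d,d);A+=P;b+=P@c
    return np.linalg.solve(A,b)
def blobs(im,color,mn=15):
    h=cv2.cvtColor(im,cv2.COLOR_RGB2HSV);H,S,V=cv2.split(h)
    k={'green':(H>45)&(H<80)&(S>150)&(V>60),'red':((H<8)|(H>172))&(S>170)&(V>70),'blue':(H>100)&(H<130)&(S>90)}[color]
    n,l,st,c=cv2.connectedComponentsWithStats(k.astype(np.uint8))
    return [(c[i],st[i,4]) for i in range(1,n) if st[i,4]>=mn]
E
python3 - <<'E'
from h import *
ims={n:cv2.imread(f'pics/{n}0.png')[:,:,::-1].copy() for n in('top','scene')}
for n in ims:
  for c in('green','red'):
    print(n,c,[(np.round(b[0],1).tolist(),int(b[1])) for b in blobs(ims[n],c,8)])
a=cv2.resize(ims['scene'][135:220,190:340],None,fx=5.3,fy=5.3,interpolation=2)
b=ims['top'];b=cv2.resize(b[120:285,60:280],None,fx=3.6,fy=3.6,interpolation=2)
cv2.imwrite('pics/s1.png',a[:,:,::-1]);cv2.imwrite('pics/t1.png',b[:,:,::-1])
for nm,u,v,z in [('box a',82,191,74),('b',137,193,74),('c',129,277,74),('d',71,274,74),('tray',294,192,13),('',341,189,13),('',351,265,13),('',303,270,13),('mat',197,158,4),('',259,156,4),('',260,177,4),('',196,178,4),('cat',135,140,50),('tin',235,126,30),('wedge',300,140,20)]:print(nm,px('top',u,v,z).round())
E
```

```text
top green [([258.1, 247.2], 71), ([220.5, 265.7], 62), ([255.3, 267.6], 111)]
top red [([188.5, 266.7], 70)]
scene green [([224.6, 166.6], 58), ([239.6, 169.3], 63), ([250.8, 175.9], 60), ([265.6, 181.1], 66), ([208.7, 184.5], 56), ([222.0, 192.0], 67), ([237.3, 197.0], 71), ([253.2, 199.6], 72)]
scene red [([23.0, 11.0], 40), ([88.1, 51.2], 21), ([235.2, 148.1], 55), ([250.0, 149.8], 54)]
box a [604. 334.  74.]
b [600. 201.  74.]
c [400. 208.  74.]
d [407. 343.  74.]
tray [ 616. -192.   13.]
 [ 625. -317.   13.]
 [ 427. -335.   13.]
 [ 415. -211.   13.]
mat [708.  67.   4.]
 [ 715. -100.    4.]
 [ 657. -103.    4.]
 [653.  68.   4.]
cat [742. 221.  50.]
tin [790. -35.  30.]
wedge [ 756. -209.   20.]
```

View pics/s1.png

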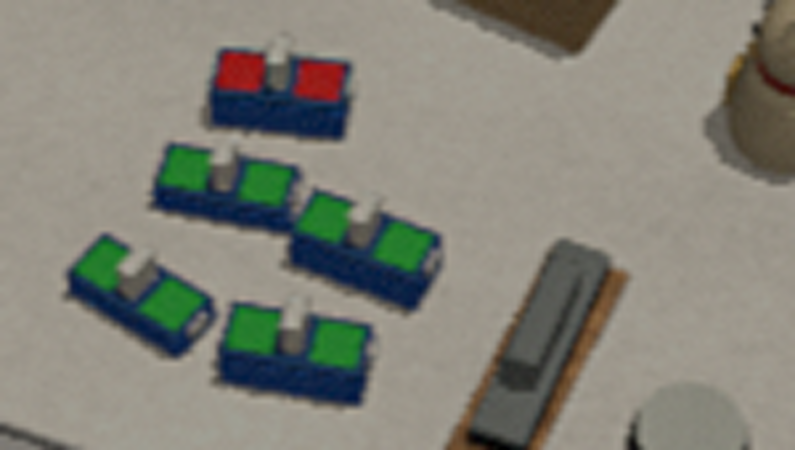

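View pics/t1.png

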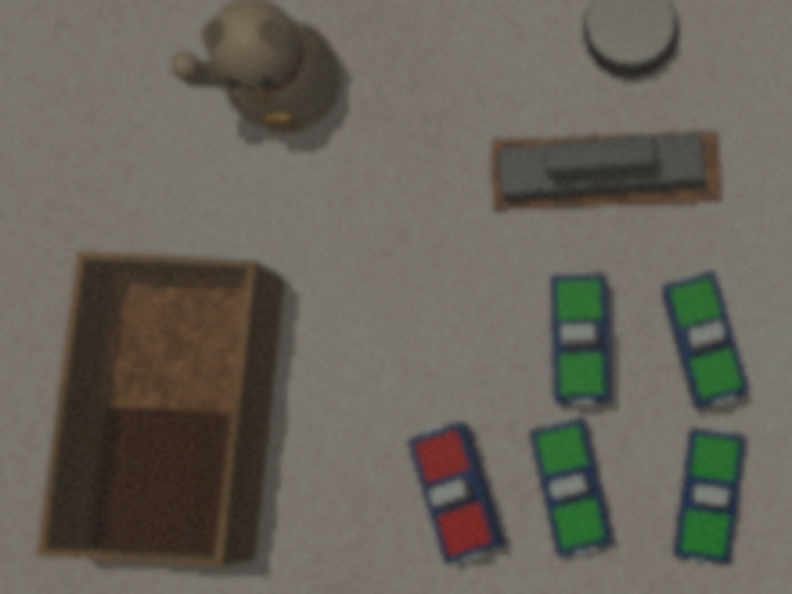

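```bash
python3 - <<'E'
from h import *
t=cv2.imread('pics/top0.png')[:,:,::-1].copy();
for nm,u,v,z in [('box a',82.2,190.3,74),('b',131.7,192.2,74),('c',121.7,276.1,74),('d',71.1,273.6,74)]:print(nm,px('top',u,v,z).round())
# tag centres from crops: (far, near) pairs
C=lambda x,y:(60+x/3.6,120+y/3.6)
cr=lambda x,y:(190+x/5.3,135+y/5.3)
top={'R':((442,455),(467,530)),'A':((580,298),(581,375)),'B':((694,300),(717,373)),'C':((560,449),(582,524)),'D':((714,457),(706,534))}
sc=[(235.2,148.1),(250,149.8),(224.6,166.6),(239.6,169.3),(250.8,175.9),(265.6,181.1),(208.7,184.5),(222,192),(237.3,197),(253.2,199.6)]
for k,(f,n) in top.items():
  for h in(24,36):
    P=px('top',*C(*f),h);Q=px('top',*C(*n),h);
    print(k,h,((P+Q)/2).round(),'ang',np.degrees(np.arctan2(*(P-Q)[1::-1])).round(1),'scene',np.round(proj('scene',P),1),np.round(proj('scene',Q),1))
E
```

```text
box a [605. 334.  74.]
b [602. 214.  74.]
c [402. 225.  74.]
d [408. 343.  74.]
R 24 [447.  84.  24.] ang 20.4 scene [249.  151.8] [233.4 150.3]
R 36 [447.  82.  36.] ang 20.4 scene [248.6 149.9] [233.1 148.4]
A 24 [557.  -2.  24.] ang 1.8 scene [264.9 183.7] [250.  177.8]
A 36 [555.  -3.  36.] ang 1.8 scene [264.3 181.5] [249.5 175.7]
B 24 [557. -91.  24.] ang 17.5 scene [252.9 202. ] [236.2 199.5]
B 36 [556. -91.  36.] ang 17.5 scene [252.4 199.7] [235.8 197.2]
C 24 [451.   3.  24.] ang 17.6 scene [238.5 169.1] [222.8 166.9]
C 36 [451.   2.  36.] ang 17.6 scene [238.1 167.1] [222.5 164.9]
D 24 [445. -95.  24.] ang -6.0 scene [220.8 192. ] [207.8 184.6]
D 36 [446. -94.  36.] ang -6.0 scene [220.5 189.8] [207.6 182.5]
```

```bash
cat >> h.py <<'E'
def plan(s,x,y,z,yaw=None):
    """tool-frame translation (m) then wz (deg) to bring TCP to x,y,z with tool y at yaw (mod 180)"""
    q=s['tcp_rot'];Rt=R.from_quat([q[1],q[2],q[3],q[0]]).as_matrix()
    t=Rt.T@(np.array([x,y,z])-s['ee_pos'])/1000
    cur=np.degrees(np.arctan2(Rt[1,1],Rt[0,1]))
    w=None if yaw is None else -((yaw-cur+90)%180-90)
    print('yaw',cur.round(2),'t',t.round(4),'wz',w, 'tilt z',Rt[:,2].round(4),'ee',s['ee_pos'].round(1),'q7',s['joint_positions'][6].round(2),'clk',s['clock'])
E
python3 - <<'E'
from h import *
plan(bot.state(),447,83,190,20)
t=cv2.imread('pics/top0.png')[:,:,::-1];print(t[205,221],t[266,188],t[226,221])
E
```

```text
yaw 70.48 t [-0.3935 -0.4216  0.0286] wz 50.477972797799865 tilt z [-7.0e-04 -2.2e-03 -1.0e+00] ee [217.  612.  217.6] q7 -0.04 clk 0.1
[ 49 109  52] [119  40  37] [ 51 110  55]
```

{"op": "apply_moves", "data": {
  "targets": [
    {"tx":-0.0262,"ty":-0.0281,"tz":0.0019,"jaw":0.093},
    {"tx":-0.0262,"ty":-0.0281,"tz":0.0019},
    {"tx":-0.0262,"ty":-0.0281,"tz":0.0019},
    {"tx":-0.0262,"ty":-0.0281,"tz":0.0019},
    {"tx":-0.0262,"ty":-0.0281,"tz":0.0019},
    {"tx":-0.0262,"ty":-0.0281,"tz":0.0019},
    {"tx":-0.0262,"ty":-0.0281,"tz":0.0019},
    {"tx":-0.0262,"ty":-0.0281,"tz":0.0019},
    {"tx":-0.0262,"ty":-0.0281,"tz":0.0019},
    {"tx":-0.0262,"ty":-0.0281,"tz":0.0019},
    {"tx":-0.0262,"ty":-0.0281,"tz":0.0019},
    {"tx":-0.0262,"ty":-0.0281,"tz":0.0019},
    {"tx":-0.0262,"ty":-0.0281,"tz":0.0019},
    {"tx":-0.0262,"ty":-0.0281,"tz":0.0019},
    {"tx":-0.0262,"ty":-0.0281,"tz":0.0019}
  ]
}}

```text
invalid input at $.targets[0]: expected keys tx, ty, tz, wx, wy, wz, jaw
```

{"op": "apply_moves", "data": {
  "targets": [
    {"wz":6.3},
    {"wz":6.3},
    {"wz":6.3},
    {"wz":6.3},
    {"wz":6.3},
    {"wz":6.3},
    {"wz":6.3},
    {"wz":6.3,"jaw":0.044},
    {}
  ]
}}

```text
invalid input at $.targets[0]: expected keys tx, ty, tz, wx, wy, wz, jaw
```

{"op": "apply_moves", "data": {
  "targets": [
    {"tx":-0.0262,"ty":-0.0281,"tz":0.0019,"wx":0,"wy":0,"wz":0,"jaw":0.044},
    {"tx":-0.0262,"ty":-0.0281,"tz":0.0019,"wx":0,"wy":0,"wz":0,"jaw":0.044},
    {"tx":-0.0262,"ty":-0.0281,"tz":0.0019,"wx":0,"wy":0,"wz":0,"jaw":0.044},
    {"tx":-0.0262,"ty":-0.0281,"tz":0.0019,"wx":0,"wy":0,"wz":0,"jaw":0.044},
    {"tx":-0.0262,"ty":-0.0281,"tz":0.0019,"wx":0,"wy":0,"wz":0,"jaw":0.044},
    {"tx":-0.0262,"ty":-0.0281,"tz":0.0019,"wx":0,"wy":0,"wz":0,"jaw":0.044},
    {"tx":-0.0262,"ty":-0.0281,"tz":0.0019,"wx":0,"wy":0,"wz":0,"jaw":0.044},
    {"tx":-0.0262,"ty":-0.0281,"tz":0.0019,"wx":0,"wy":0,"wz":0,"jaw":0.044},
    {"tx":-0.0262,"ty":-0.0281,"tz":0.0019,"wx":0,"wy":0,"wz":0,"jaw":0.044},
    {"tx":-0.0262,"ty":-0.0281,"tz":0.0019,"wx":0,"wy":0,"wz":0,"jaw":0.044},
    {"tx":-0.0262,"ty":-0.0281,"tz":0.0019,"wx":0,"wy":0,"wz":0,"jaw":0.044},
    {"tx":-0.0262,"ty":-0.0281,"tz":0.0019,"wx":0,"wy":0,"wz":0,"jaw":0.044},
    {"tx":-0.0262,"ty":-0.0281,"tz":0.0019,"wx":0,"wy":0,"wz":0,"jaw":0.044},
    {"tx":-0.0262,"ty":-0.0281,"tz":0.0019,"wx":0,"wy":0,"wz":0,"jaw":0.044},
    {"tx":-0.0262,"ty":-0.0281,"tz":0.0019,"wx":0,"wy":0,"wz":0,"jaw":0.044}
  ]
}}

```text
clock: 1.35
ee_pos: [446.9, 82.2, 190.0]
tcp_rot: [-0.0, 0.169, 0.986, -0.0]
ft_force: [-0.3, 0.4, 0.3]
grip_width: 43.8
grasp_force: 0.0
```

{"op": "apply_moves", "data": {
  "targets": [
    {"tx":0,"ty":0,"tz":0,"wx":0,"wy":0,"wz":6.3,"jaw":0.044},
    {"tx":0,"ty":0,"tz":0,"wx":0,"wy":0,"wz":6.3,"jaw":0.044},
    {"tx":0,"ty":0,"tz":0,"wx":0,"wy":0,"wz":6.3,"jaw":0.044},
    {"tx":0,"ty":0,"tz":0,"wx":0,"wy":0,"wz":6.3,"jaw":0.044},
    {"tx":0,"ty":0,"tz":0,"wx":0,"wy":0,"wz":6.3,"jaw":0.044},
    {"tx":0,"ty":0,"tz":0,"wx":0,"wy":0,"wz":6.3,"jaw":0.044},
    {"tx":0,"ty":0,"tz":0,"wx":0,"wy":0,"wz":6.3,"jaw":0.044},
    {"tx":0,"ty":0,"tz":0,"wx":0,"wy":0,"wz":6.3,"jaw":0.044},
    {"tx":0,"ty":0,"tz":0,"wx":0,"wy":0,"wz":0,"jaw":0.044}
  ]
}}

```text
clock: 2.1
ee_pos: [446.4, 84.1, 189.9]
tcp_rot: [-0.0, 0.574, 0.819, -0.0]
ft_force: [-0.0, 0.0, 0.2]
grip_width: 43.9
grasp_force: 0.0
```

```bash
python3 - <<'E'
from h import *
s=bot.state();im=vision.grab_frame('wrist');cv2.imwrite('pics/w1.png',cv2.resize(im,(768,576))[:,:,::-1])
plan(s,447,83,190,20)
for c in('green','red'):
  for b,a in blobs(im,c,60):print(c,b.round(1),a,px('wrist',*b,36,s).round(1),px('wrist',*b,24,s).round(1),cv2.cvtColor(im,cv2.COLOR_RGB2HSV)[int(b[1]),int(b[0])])
E
```

```text
yaw 19.99 t [-0.0012  0.0001 -0.0001] wz -0.013172253352095709 tilt z [-8.e-04 -5.e-04 -1.e+00] ee [446.4  84.1 189.9] q7 0.28 clk 2.1
green [230.3 234.8] 206 [435.6   6.2  36. ] [436.    0.9  24. ] [ 63 177 183]
green [263. 238.] 443 [477.   16.6  36. ] [479.   11.6  24. ] [ 63 176 184]
green [234.1 301.6] 366 [472.3 -86.6  36. ] [474.1 -95.5  24. ] [ 63 178 179]
green [272.3 312.3] 87 [528.2 -84.5  36. ] [532.1 -93.3  24. ] [ 63 177 179]
red [240.  182.5] 548 [424.9  76.1  36. ] [424.9  73.4  24. ] [  1 211 146]
red [282.2 183.2] 524 [474.  93.  36.] [475.9  90.9  24. ] [  0 211 146]
```

View pics/w1.png

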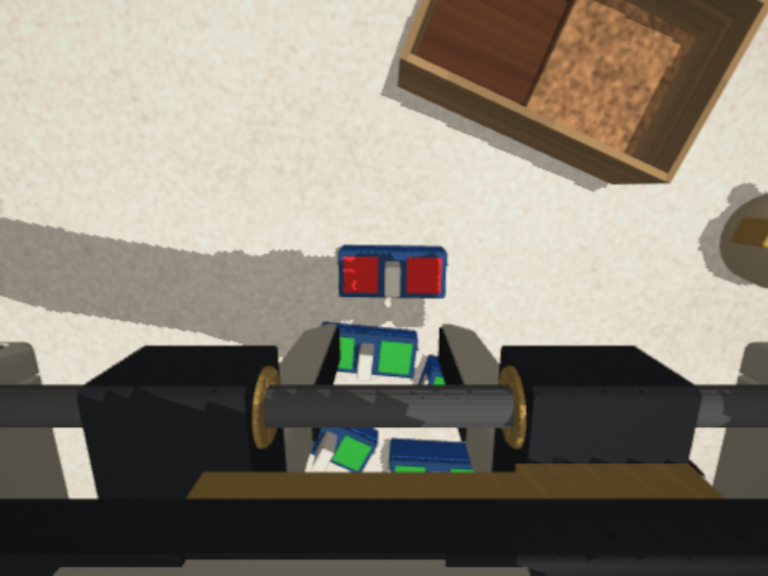

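{"op": "apply_moves", "data": {
  "targets": [
    {"tx":-0.0007,"ty":0.003,"tz":0.03,"wx":0,"wy":0,"wz":1,"jaw":0.044},
    {"tx":0,"ty":0,"tz":0.03,"wx":0,"wy":0,"wz":0,"jaw":0.044},
    {"tx":0,"ty":0,"tz":0.03,"wx":0,"wy":0,"wz":0,"jaw":0.044},
    {"tx":0,"ty":0,"tz":0.03,"wx":0,"wy":0,"wz":0,"jaw":0.044},
    {"tx":0,"ty":0,"tz":0.02,"wx":0,"wy":0,"wz":0,"jaw":0.044},
    {"tx":0,"ty":0,"tz":0.01,"wx":0,"wy":0,"wz":0,"jaw":0.044},
    {"tx":0,"ty":0,"tz":0,"wx":0,"wy":0,"wz":0,"jaw":0.0},
    {"tx":0,"ty":0,"tz":0,"wx":0,"wy":0,"wz":0,"jaw":0.0},
    {"tx":0,"ty":0,"tz":0,"wx":0,"wy":0,"wz":0,"jaw":0.0},
    {"tx":0,"ty":0,"tz":0,"wx":0,"wy":0,"wz":0,"jaw":0.0},
    {"tx":0,"ty":0,"tz":0,"wx":0,"wy":0,"wz":0,"jaw":0.0},
    {"tx":0,"ty":0,"tz":0,"wx":0,"wy":0,"wz":0,"jaw":0.0},
    {"tx":0,"ty":0,"tz":-0.02,"wx":0,"wy":0,"wz":0,"jaw":0.0},
    {"tx":0,"ty":0,"tz":-0.03,"wx":0,"wy":0,"wz":0,"jaw":0.0},
    {"tx":0,"ty":0,"tz":-0.03,"wx":0,"wy":0,"wz":0,"jaw":0.0},
    {"tx":0,"ty":0,"tz":-0.03,"wx":0,"wy":0,"wz":0,"jaw":0.0},
    {"tx":0,"ty":0,"tz":-0.03,"wx":0,"wy":0,"wz":0,"jaw":0.0}
  ],
  "force": 25
}}

```text
clock: 3.57
ee_pos: [449.0, 84.3, 181.6]
tcp_rot: [-0.0, 0.58, 0.815, -0.0]
ft_force: [0.5, 0.5, -1.5]
grip_width: 12.1
grasp_force: 25.0
```

```bash
python3 - <<'E'
from h import *
plan(bot.state(),521,-264,160,95.4)
# move to the tray: wrist-free top check of tray corners
E
```

```text
yaw 19.09 t [-0.3527 -0.0459  0.0216] wz -76.30751758347711 tilt z [-7.e-04 -2.e-04 -1.e+00] ee [449.   84.3 181.6] q7 0.28 clk 3.5667
```

{"op": "apply_moves", "data": {
  "targets": [
    {"tx":-0.0294,"ty":-0.0038,"tz":0.0018,"wx":0,"wy":0,"wz":0,"jaw":0.0},
    {"tx":-0.0294,"ty":-0.0038,"tz":0.0018,"wx":0,"wy":0,"wz":0,"jaw":0.0},
    {"tx":-0.0294,"ty":-0.0038,"tz":0.0018,"wx":0,"wy":0,"wz":0,"jaw":0.0},
    {"tx":-0.0294,"ty":-0.0038,"tz":0.0018,"wx":0,"wy":0,"wz":0,"jaw":0.0},
    {"tx":-0.0294,"ty":-0.0038,"tz":0.0018,"wx":0,"wy":0,"wz":0,"jaw":0.0},
    {"tx":-0.0294,"ty":-0.0038,"tz":0.0018,"wx":0,"wy":0,"wz":0,"jaw":0.0},
    {"tx":-0.0294,"ty":-0.0038,"tz":0.0018,"wx":0,"wy":0,"wz":0,"jaw":0.0},
    {"tx":-0.0294,"ty":-0.0038,"tz":0.0018,"wx":0,"wy":0,"wz":0,"jaw":0.0},
    {"tx":-0.0294,"ty":-0.0038,"tz":0.0018,"wx":0,"wy":0,"wz":0,"jaw":0.0},
    {"tx":-0.0294,"ty":-0.0038,"tz":0.0018,"wx":0,"wy":0,"wz":0,"jaw":0.0},
    {"tx":-0.0294,"ty":-0.0038,"tz":0.0018,"wx":0,"wy":0,"wz":0,"jaw":0.0},
    {"tx":-0.0294,"ty":-0.0038,"tz":0.0018,"wx":0,"wy":0,"wz":0,"jaw":0.0}
  ]
}}

```text
clock: 4.57
ee_pos: [521.6, -264.9, 158.3]
tcp_rot: [-0.001, 0.58, 0.815, 0.0]
ft_force: [0.4, -0.2, -1.1]
grip_width: 11.9
grasp_force: 25.0
```

{"op": "apply_moves", "data": {
  "targets": [
    {"tx":0,"ty":0,"tz":0,"wx":0,"wy":0,"wz":-6.3,"jaw":0},
    {"tx":0,"ty":0,"tz":0,"wx":0,"wy":0,"wz":-6.3,"jaw":0},
    {"tx":0,"ty":0,"tz":0,"wx":0,"wy":0,"wz":-6.3,"jaw":0},
    {"tx":0,"ty":0,"tz":0,"wx":0,"wy":0,"wz":-6.3,"jaw":0},
    {"tx":0,"ty":0,"tz":0,"wx":0,"wy":0,"wz":-6.3,"jaw":0},
    {"tx":0,"ty":0,"tz":0,"wx":0,"wy":0,"wz":-6.3,"jaw":0},
    {"tx":0,"ty":0,"tz":0,"wx":0,"wy":0,"wz":-6.3,"jaw":0},
    {"tx":0,"ty":0,"tz":0,"wx":0,"wy":0,"wz":-6.3,"jaw":0},
    {"tx":0,"ty":0,"tz":0,"wx":0,"wy":0,"wz":-6.3,"jaw":0},
    {"tx":0,"ty":0,"tz":0,"wx":0,"wy":0,"wz":-6.3,"jaw":0},
    {"tx":0,"ty":0,"tz":0,"wx":0,"wy":0,"wz":-6.3,"jaw":0},
    {"tx":0,"ty":0,"tz":0,"wx":0,"wy":0,"wz":-6.3,"jaw":0},
    {"tx":0,"ty":0,"tz":0,"wx":0,"wy":0,"wz":0,"jaw":0}
  ]
}}

```text
clock: 5.65
ee_pos: [521.3, -264.0, 158.3]
tcp_rot: [-0.0, -0.042, 0.999, 0.0]
ft_force: [-0.3, -0.3, -1.0]
grip_width: 12.1
grasp_force: 25.0
```

```bash
python3 - <<'E'
from h import *
s=bot.state();plan(s,521,-264,44,95.4);print(s['grip_width'])
im=vision.grab_frame('wrist');cv2.imwrite('pics/w2.png',im[:,:,::-1])
E
```

```text
yaw 94.78 t [ 2.000e-04 -1.000e-04  1.143e-01] wz -0.6224351107652382 tilt z [-1.e-03  4.e-04 -1.e+00] ee [ 521.3 -264.   158.3] q7 2.04 clk 5.65
12.05028952735297
```

View pics/w2.png

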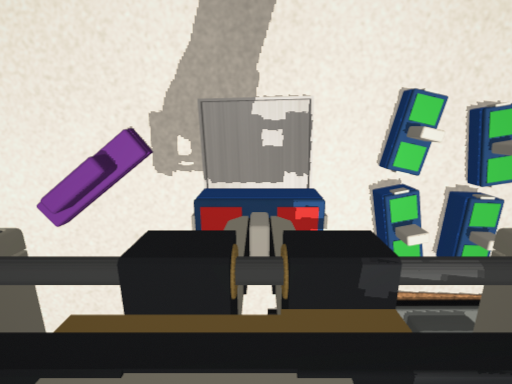

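{"op": "apply_moves", "data": {
  "targets": [
    {"tx":0,"ty":0,"tz":0.03,"wx":0,"wy":0,"wz":0,"jaw":0},
    {"tx":0,"ty":0,"tz":0.03,"wx":0,"wy":0,"wz":0,"jaw":0},
    {"tx":0,"ty":0,"tz":0.03,"wx":0,"wy":0,"wz":0,"jaw":0},
    {"tx":0,"ty":0,"tz":0.015,"wx":0,"wy":0,"wz":0,"jaw":0},
    {"tx":0,"ty":0,"tz":0.008,"wx":0,"wy":0,"wz":0,"jaw":0},
    {"tx":0,"ty":0,"tz":0,"wx":0,"wy":0,"wz":0,"jaw":0},
    {"tx":0,"ty":0,"tz":0,"wx":0,"wy":0,"wz":0,"jaw":0}
  ]
}}

```text
clock: 6.28
ee_pos: [522.5, -264.1, 45.8]
tcp_rot: [0.0, -0.04, 0.999, -0.0]
ft_force: [0.4, -0.8, -1.6]
grip_width: 11.9
grasp_force: 25.0
```

{"op": "apply_moves", "data": {
  "targets": [
    {"tx":0,"ty":0,"tz":0,"wx":0,"wy":0,"wz":0,"jaw":0.044},
    {"tx":0,"ty":0,"tz":0,"wx":0,"wy":0,"wz":0,"jaw":0.044},
    {"tx":0,"ty":0,"tz":0,"wx":0,"wy":0,"wz":0,"jaw":0.044},
    {"tx":0,"ty":0,"tz":0,"wx":0,"wy":0,"wz":0,"jaw":0.044},
    {"tx":0,"ty":0,"tz":-0.02,"wx":0,"wy":0,"wz":0,"jaw":0.044},
    {"tx":0,"ty":0,"tz":-0.04,"wx":0,"wy":0,"wz":0,"jaw":0.044},
    {"tx":0,"ty":0,"tz":-0.04,"wx":0,"wy":0,"wz":0,"jaw":0.044},
    {"tx":0,"ty":0,"tz":-0.04,"wx":0,"wy":0,"wz":0,"jaw":0.044}
  ]
}}

```text
clock: 6.95
ee_pos: [521.7, -263.8, 187.2]
tcp_rot: [-0.0, -0.041, 0.999, 0.0]
ft_force: [0.0, -1.3, -0.3]
grip_width: 43.6
grasp_force: 0.0
```

```bash
python3 - <<'E'
from h import *
s=bot.state();plan(s,555,-91,190,17)
im=vision.grab_frame('wrist')
for c in('green','red'):
  for b,a in blobs(im,c,60):print(c,b.round(1),a,px('wrist',*b,39 if c=='red' else 36,s).round(1),px('wrist',*b,24,s).round(1))
E
```

```text
yaw 94.66 t [-0.0473  0.1695 -0.0027] wz 77.66350652134793 tilt z [-5.e-04  3.e-04 -1.e+00] ee [ 521.7 -263.8  187.2] q7 2.04 clk 6.95
green [412.6 109.3] 677 [422.5 -94.2  36. ] [421.3 -87.6  24. ]
green [483.6 121.4] 634 [429.   -9.3  36. ] [428.    0.6  24. ]
green [397.7 152.9] 598 [ 472.9 -100.8   36. ] [473.5 -94.5  24. ]
green [481.8 164.5] 562 [478.3   3.   36. ] [479.2  13.2  24. ]
green [392.7 201.7] 580 [532.9 -94.4  36. ] [535.9 -87.8  24. ]
green [467.1 206.8] 555 [ 5.319e+02 -1.000e-01  3.600e+01] [534.8  10.1  24. ]
green [458.8 244.3] 376 [582.8   3.   36. ] [587.7  13.3  24. ]
red [237.  184.5] 551 [ 526.3 -288.8   39. ] [ 529.7 -289.8   24. ]
red [280.3 184.3] 539 [ 521.8 -236.6   39. ] [ 525. -235.   24.]
```

{"op": "apply_moves", "data": {
  "targets": [
    {"tx":-0.0079,"ty":0.0282,"tz":0,"wx":0,"wy":0,"wz":0,"jaw":0.044},
    {"tx":-0.0079,"ty":0.0282,"tz":0,"wx":0,"wy":0,"wz":0,"jaw":0.044},
    {"tx":-0.0079,"ty":0.0282,"tz":0,"wx":0,"wy":0,"wz":0,"jaw":0.044},
    {"tx":-0.0079,"ty":0.0282,"tz":0,"wx":0,"wy":0,"wz":0,"jaw":0.044},
    {"tx":-0.0079,"ty":0.0282,"tz":0,"wx":0,"wy":0,"wz":0,"jaw":0.044},
    {"tx":-0.0079,"ty":0.0282,"tz":0,"wx":0,"wy":0,"wz":0,"jaw":0.044},
    {"tx":0,"ty":0,"tz":0,"wx":0,"wy":0,"wz":6,"jaw":0.044},
    {"tx":0,"ty":0,"tz":0,"wx":0,"wy":0,"wz":6,"jaw":0.044},
    {"tx":0,"ty":0,"tz":0,"wx":0,"wy":0,"wz":6,"jaw":0.044},
    {"tx":0,"ty":0,"tz":0,"wx":0,"wy":0,"wz":6,"jaw":0.044},
    {"tx":0,"ty":0,"tz":0,"wx":0,"wy":0,"wz":6,"jaw":0.044},
    {"tx":0,"ty":0,"tz":0,"wx":0,"wy":0,"wz":6,"jaw":0.044},
    {"tx":0,"ty":0,"tz":0,"wx":0,"wy":0,"wz":6,"jaw":0.044},
    {"tx":0,"ty":0,"tz":0,"wx":0,"wy":0,"wz":6,"jaw":0.044},
    {"tx":0,"ty":0,"tz":0,"wx":0,"wy":0,"wz":6,"jaw":0.044},
    {"tx":0,"ty":0,"tz":0,"wx":0,"wy":0,"wz":6,"jaw":0.044},
    {"tx":0,"ty":0,"tz":0,"wx":0,"wy":0,"wz":6,"jaw":0.044},
    {"tx":0,"ty":0,"tz":0,"wx":0,"wy":0,"wz":6,"jaw":0.044},
    {"tx":0,"ty":0,"tz":0,"wx":0,"wy":0,"wz":6,"jaw":0.044},
    {"tx":0,"ty":0,"tz":0,"wx":0,"wy":0,"wz":0,"jaw":0.044}
  ]
}}

```text
clock: 8.67
ee_pos: [555.5, -91.2, 185.6]
tcp_rot: [0.0, 0.598, 0.802, -0.0]
ft_force: [-0.4, 0.3, 0.1]
grip_width: 43.9
grasp_force: 0.0
```

```bash
cat >> h.py <<'E'
def look(h,est,zt):
    """wrist look: pair tags (top at height h) nearest est, print case pose and plan down to TCP z zt"""
    s=bot.state();im=vision.grab_frame('wrist');pts=[]
    for c in('green','red'):
        for b,a in blobs(im,c,60):
            p=px('wrist',*b,h,s);pts.append(p);print(c,b.round(),a,p[:2].round(1))
    pr=[(np.hypot(*((p+q)/2-np.array([*est,h]))[:2]),p,q) for i,p in enumerate(pts) for q in pts[:i] if abs(np.linalg.norm(p-q)-52)<5]
    d,p,q=min(pr,key=lambda t:t[0]);c=(p+q)/2;yaw=np.degrees(np.arctan2(*(p-q)[1::-1]))
    print('case',c.round(1),'yaw',(yaw+90)%180-90,'len',np.linalg.norm(p-q).round(1))
    plan(s,c[0],c[1],zt,yaw);return im
E
python3 - <<'E'
from h import *
look(36,(555,-91),40)
E
```

```text
green [174.  77.] 673 [431.9  -2.9]
green [220.  79.] 707 [480.8   9.7]
green [261. 103.] 707 [531.3  -2. ]
green [305. 115.] 684 [5.831e+02 5.000e-01]
green [154. 149.] 555 [425.9 -86.7]
green [195. 166.] 555 [476.2 -93.5]
green [239. 181.] 555 [532.1 -96. ]
green [282. 182.] 574 [582.1 -81.8]
case [557.1 -88.9  36. ] yaw 15.94285427716406 len 52.0
yaw 16.58 t [0.0018 0.0021 0.1456] wz 0.6411574258453925 tilt z [ 3.e-04 -2.e-04 -1.e+00] ee [555.5 -91.2 185.6] q7 0.59 clk 8.6667
```

{"op": "apply_moves", "data": {
  "targets": [
    {"tx":0.0018,"ty":0.0021,"tz":0.03,"wx":0,"wy":0,"wz":0.6,"jaw":0.044},
    {"tx":0,"ty":0,"tz":0.03,"wx":0,"wy":0,"wz":0,"jaw":0.044},
    {"tx":0,"ty":0,"tz":0.03,"wx":0,"wy":0,"wz":0,"jaw":0.044},
    {"tx":0,"ty":0,"tz":0.03,"wx":0,"wy":0,"wz":0,"jaw":0.044},
    {"tx":0,"ty":0,"tz":0.018,"wx":0,"wy":0,"wz":0,"jaw":0.044},
    {"tx":0,"ty":0,"tz":0.008,"wx":0,"wy":0,"wz":0,"jaw":0.044},
    {"tx":0,"ty":0,"tz":0,"wx":0,"wy":0,"wz":0,"jaw":0.0},
    {"tx":0,"ty":0,"tz":0,"wx":0,"wy":0,"wz":0,"jaw":0.0},
    {"tx":0,"ty":0,"tz":0,"wx":0,"wy":0,"wz":0,"jaw":0.0},
    {"tx":0,"ty":0,"tz":0,"wx":0,"wy":0,"wz":0,"jaw":0.0},
    {"tx":0,"ty":0,"tz":0,"wx":0,"wy":0,"wz":0,"jaw":0.0},
    {"tx":0,"ty":0,"tz":0,"wx":0,"wy":0,"wz":0,"jaw":0.0},
    {"tx":0,"ty":0,"tz":-0.02,"wx":0,"wy":0,"wz":0,"jaw":0.0},
    {"tx":0,"ty":0,"tz":-0.03,"wx":0,"wy":0,"wz":0,"jaw":0.0},
    {"tx":0,"ty":0,"tz":-0.03,"wx":0,"wy":0,"wz":0,"jaw":0.0},
    {"tx":0,"ty":0,"tz":-0.03,"wx":0,"wy":0,"wz":0,"jaw":0.0},
    {"tx":0,"ty":0,"tz":-0.03,"wx":0,"wy":0,"wz":0,"jaw":0.0}
  ],
  "force": 25
}}

```text
clock: 10.13
ee_pos: [556.2, -88.9, 180.8]
tcp_rot: [-0.0, 0.601, 0.799, -0.0]
ft_force: [0.1, -0.1, -1.1]
grip_width: 11.6
grasp_force: 25.0
```

```bash
cat >> h.py <<'E'
BOX=np.array([504.,279.]);BY=-3.0
def boxpt(x,y=0):
    a=np.radians(BY);return BOX+np.array([np.cos(a)*x-np.sin(a)*y,np.sin(a)*x+np.cos(a)*y])
E
python3 - <<'E'
from h import *
p=boxpt(-72);print(p);plan(bot.state(),*p,185,87)
E
```

```text
[432.0986735  282.76818885]
yaw 16.09 t [ 0.3915 -0.0163 -0.004 ] wz -70.91381675858054 tilt z [-1.1e-03  1.0e-04 -1.0e+00] ee [556.2 -88.9 180.8] q7 0.59 clk 10.1333
```

{"op": "apply_moves", "data": {
  "targets": [
    {"tx":0.0301,"ty":-0.0012,"tz":0,"wx":0,"wy":0,"wz":0,"jaw":0},
    {"tx":0.0301,"ty":-0.0012,"tz":0,"wx":0,"wy":0,"wz":0,"jaw":0},
    {"tx":0.0301,"ty":-0.0012,"tz":0,"wx":0,"wy":0,"wz":0,"jaw":0},
    {"tx":0.0301,"ty":-0.0012,"tz":0,"wx":0,"wy":0,"wz":0,"jaw":0},
    {"tx":0.0301,"ty":-0.0012,"tz":0,"wx":0,"wy":0,"wz":0,"jaw":0},
    {"tx":0.0301,"ty":-0.0012,"tz":0,"wx":0,"wy":0,"wz":0,"jaw":0},
    {"tx":0.0301,"ty":-0.0012,"tz":0,"wx":0,"wy":0,"wz":0,"jaw":0},
    {"tx":0.0301,"ty":-0.0012,"tz":0,"wx":0,"wy":0,"wz":0,"jaw":0},
    {"tx":0.0301,"ty":-0.0012,"tz":0,"wx":0,"wy":0,"wz":0,"jaw":0},
    {"tx":0.0301,"ty":-0.0012,"tz":0,"wx":0,"wy":0,"wz":0,"jaw":0},
    {"tx":0.0301,"ty":-0.0012,"tz":0,"wx":0,"wy":0,"wz":0,"jaw":0},
    {"tx":0.0301,"ty":-0.0012,"tz":0,"wx":0,"wy":0,"wz":0,"jaw":0},
    {"tx":0.0301,"ty":-0.0012,"tz":0,"wx":0,"wy":0,"wz":0,"jaw":0},
    {"tx":0,"ty":0,"tz":0,"wx":0,"wy":0,"wz":-6,"jaw":0},
    {"tx":0,"ty":0,"tz":0,"wx":0,"wy":0,"wz":-6,"jaw":0},
    {"tx":0,"ty":0,"tz":0,"wx":0,"wy":0,"wz":-6,"jaw":0},
    {"tx":0,"ty":0,"tz":0,"wx":0,"wy":0,"wz":-6,"jaw":0},
    {"tx":0,"ty":0,"tz":0,"wx":0,"wy":0,"wz":-6,"jaw":0},
    {"tx":0,"ty":0,"tz":0,"wx":0,"wy":0,"wz":-6,"jaw":0},
    {"tx":0,"ty":0,"tz":0,"wx":0,"wy":0,"wz":-6,"jaw":0}
  ]
}}

```text
clock: 11.8
ee_pos: [433.1, 282.2, 179.4]
tcp_rot: [-0.0, 0.272, 0.962, -0.0]
ft_force: [0.6, -0.1, -1.5]
grip_width: 11.5
grasp_force: 25.0
```

{"op": "apply_moves", "data": {
  "targets": [
    {"tx":0,"ty":0,"tz":0,"wx":0,"wy":0,"wz":-6,"jaw":0},
    {"tx":0,"ty":0,"tz":0,"wx":0,"wy":0,"wz":-6,"jaw":0},
    {"tx":0,"ty":0,"tz":0,"wx":0,"wy":0,"wz":-6,"jaw":0},
    {"tx":0,"ty":0,"tz":0,"wx":0,"wy":0,"wz":-6,"jaw":0},
    {"tx":0,"ty":0,"tz":0,"wx":0,"wy":0,"wz":-5,"jaw":0},
    {"tx":0,"ty":0,"tz":0,"wx":0,"wy":0,"wz":0,"jaw":0},
    {"tx":0,"ty":0,"tz":0,"wx":0,"wy":0,"wz":0,"jaw":0}
  ]
}}

```text
clock: 12.38
ee_pos: [433.4, 282.2, 179.4]
tcp_rot: [-0.0, 0.027, 1.0, -0.0]
ft_force: [0.9, -0.4, -2.4]
grip_width: 12.0
grasp_force: 25.0
```

```bash
python3 - <<'E'
from h import *
s=bot.state();p=boxpt(-72);plan(s,*p,48,87);print(s['grip_width'])
im=vision.grab_frame('wrist').copy()
for x in(-101,101):
  for y in(-60,60):
    q=proj('wrist',[*boxpt(x,y),74],s);print(x,y,np.round(q));cv2.circle(im,(int(q[0]),int(q[1])),2,(255,0,255),-1)
cv2.imwrite('pics/w3.png',cv2.resize(im,(768,576))[:,:,::-1])
E
```

```text
yaw 86.93 t [0.0013 0.0006 0.1314] wz -0.06962115708692806 tilt z [-5.e-04 -3.e-04 -1.e+00] ee [433.4 282.2 179.4] q7 0.86 clk 12.3833
11.973251151163623
-101 -60 [200. 162.]
-101 60 [317. 162.]
101 -60 [209. 329.]
101 60 [308. 328.]
```

View pics/w3.png

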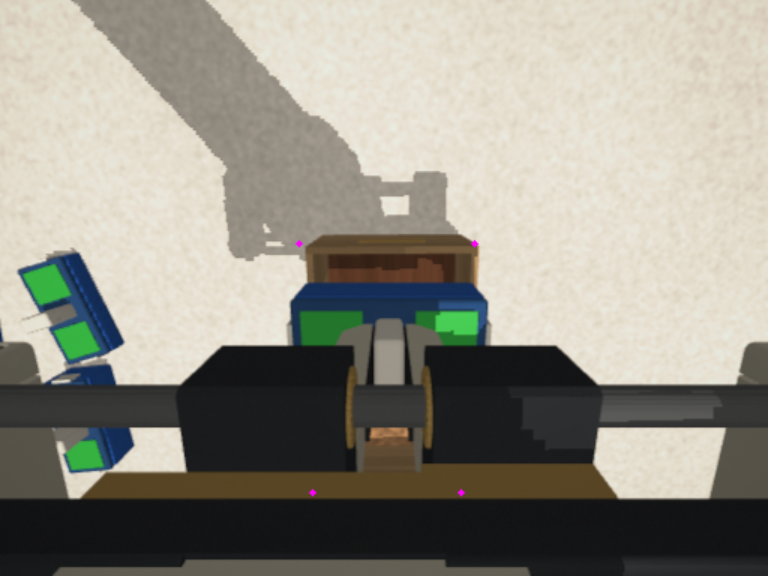

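```bash
python3 - <<'E'
from h import *
im=cv2.imread('pics/w3.png');c=cv2.resize(im[225:300,280:500],None,fx=3.6,fy=3.6,interpolation=2)
cv2.imwrite('pics/w3c.png',c)
E
```

```text
(no output)
```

View pics/w3c.png

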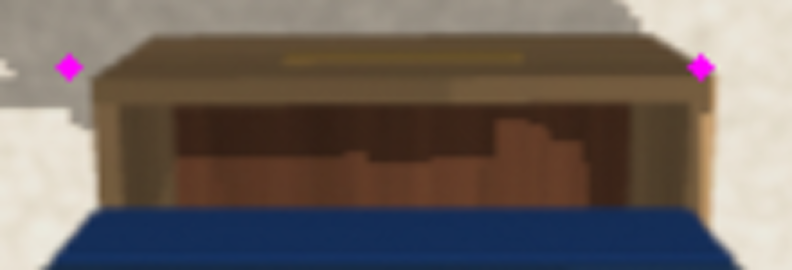

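```bash
python3 - <<'E'
from h import *
s=bot.state()
a=px('wrist',204.1,164.8,74,s);b=px('wrist',318.7,164.1,74,s);print(a,b,np.linalg.norm(a-b));m=(a+b)/2
d=(b-a);yaw=np.degrees(np.arctan2(d[1],d[0]))-90;r=np.radians(yaw);c=m[:2]+101*np.array([np.cos(r),np.sin(r)]);print(yaw,c)
E
```

```text
[402.75862035 228.55164072  74.        ] [408.23860335 346.26799534  74.        ] 117.84383887239109
-2.6653338170922183 [506.38934938 282.71310848]
```

```bash
cat >> h.py <<'E'
BOX=np.array([506.,282.]);BY=-2.8
E
python3 - <<'E'
from h import *
plan(bot.state(),*boxpt(-71),48,87.2)
E
```

```text
yaw 86.94 t [-0.0015  0.0034  0.1315] wz -0.26283742461527027 tilt z [-4.e-04 -3.e-04 -1.e+00] ee [433.4 282.2 179.5] q7 0.86 clk 12.4333
```

{"op": "apply_moves", "data": {
  "targets": [
    {"tx":-0.0015,"ty":0.0034,"tz":0.0,"wx":0,"wy":0,"wz":0,"jaw":0},
    {"tx":0,"ty":0,"tz":0.03,"wx":0,"wy":0,"wz":0,"jaw":0},
    {"tx":0,"ty":0,"tz":0.02,"wx":0,"wy":0,"wz":0,"jaw":0},
    {"tx":0,"ty":0,"tz":0.02,"wx":0,"wy":0,"wz":0,"jaw":0},
    {"tx":0,"ty":0,"tz":0.02,"wx":0,"wy":0,"wz":0,"jaw":0},
    {"tx":0,"ty":0,"tz":0.02,"wx":0,"wy":0,"wz":0,"jaw":0},
    {"tx":0,"ty":0,"tz":0.01,"wx":0,"wy":0,"wz":0,"jaw":0},
    {"tx":0,"ty":0,"tz":0.01,"wx":0,"wy":0,"wz":0,"jaw":0},
    {"tx":0,"ty":0,"tz":0.002,"wx":0,"wy":0,"wz":0,"jaw":0},
    {"tx":0,"ty":0,"tz":0,"wx":0,"wy":0,"wz":0,"jaw":0}
  ]
}}

```text
clock: 13.27
ee_pos: [435.4, 286.1, 47.5]
tcp_rot: [-0.0, 0.026, 1.0, -0.0]
ft_force: [0.1, 0.6, -1.1]
grip_width: 11.8
grasp_force: 25.0
```

{"op": "apply_moves", "data": {
  "targets": [
    {"tx":0,"ty":0,"tz":0.001,"wx":0,"wy":0,"wz":0,"jaw":0.044},
    {"tx":0,"ty":0,"tz":0,"wx":0,"wy":0,"wz":0,"jaw":0.044},
    {"tx":0,"ty":0,"tz":0,"wx":0,"wy":0,"wz":0,"jaw":0.044},
    {"tx":0,"ty":0,"tz":0,"wx":0,"wy":0,"wz":0,"jaw":0.044},
    {"tx":0,"ty":0,"tz":-0.03,"wx":0,"wy":0,"wz":0,"jaw":0.044},
    {"tx":0,"ty":0,"tz":-0.04,"wx":0,"wy":0,"wz":0,"jaw":0.044},
    {"tx":0,"ty":0,"tz":-0.04,"wx":0,"wy":0,"wz":0,"jaw":0.044},
    {"tx":0,"ty":0,"tz":-0.03,"wx":0,"wy":0,"wz":0,"jaw":0.044}
  ]
}}

```text
clock: 13.93
ee_pos: [436.0, 286.4, 190.0]
tcp_rot: [0.002, 0.026, 1.0, 0.001]
ft_force: [-0.3, 0.9, 0.1]
grip_width: 43.9
grasp_force: 0.0
```

```bash
python3 - <<'E'
from h import *
s=bot.state();im=vision.grab_frame('wrist')
for b,a in blobs(im,'green',60):print(b.round(),a,px('wrist',*b,42,s).round(1))
for x in(-101,0,101):
  for y in(-60,60):
    q=proj('wrist',[*boxpt(x,y),74],s);cv2.circle(im,(int(q[0]),int(q[1])),1,(255,0,255),-1)
cv2.imwrite('pics/w4.png',cv2.resize(im,(768,576))[:,:,::-1])
plan(s,557,-1,190,1.8)
E
```

```text
[237. 183.] 585 [435.6 261.1  42. ]
[280. 183.] 590 [438.3 313.7  42. ]
[ 32. 185.] 526 [425.4  13.1  42. ]
[ 51. 222.] 469 [473.5  25.3  42. ]
[ 43. 255.] 77 [517.8   2.9  42. ]
[ 52. 298.] 200 [ 5.827e+02 -3.000e-01  4.200e+01]
yaw 87.07 t [-0.1355 -0.2808 -0.0003] wz 85.27082410971772 tilt z [ 0.0031  0.0022 -1.    ] ee [436.  286.4 190. ] q7 0.86 clk 13.9333
```

View pics/w4.png

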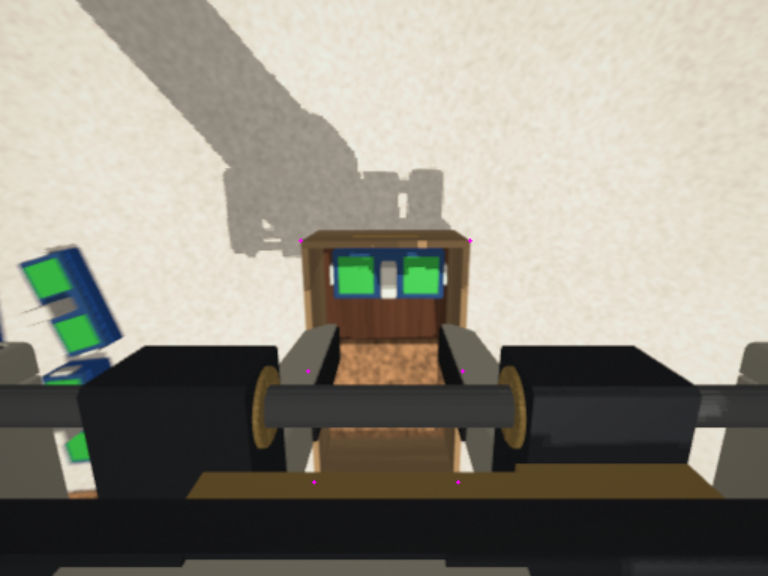

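{"op": "apply_moves", "data": {
  "targets": [
    {"tx":-0.0169,"ty":-0.0351,"tz":0,"wx":0,"wy":0,"wz":0,"jaw":0.044},
    {"tx":-0.0169,"ty":-0.0351,"tz":0,"wx":0,"wy":0,"wz":0,"jaw":0.044},
    {"tx":-0.0169,"ty":-0.0351,"tz":0,"wx":0,"wy":0,"wz":0,"jaw":0.044},
    {"tx":-0.0169,"ty":-0.0351,"tz":0,"wx":0,"wy":0,"wz":0,"jaw":0.044},
    {"tx":-0.0169,"ty":-0.0351,"tz":0,"wx":0,"wy":0,"wz":0,"jaw":0.044},
    {"tx":-0.0169,"ty":-0.0351,"tz":0,"wx":0,"wy":0,"wz":0,"jaw":0.044},
    {"tx":-0.0169,"ty":-0.0351,"tz":0,"wx":0,"wy":0,"wz":0,"jaw":0.044},
    {"tx":-0.0169,"ty":-0.0351,"tz":0,"wx":0,"wy":0,"wz":7,"jaw":0.044},
    {"tx":0,"ty":0,"tz":0,"wx":0,"wy":0,"wz":7,"jaw":0.044},
    {"tx":0,"ty":0,"tz":0,"wx":0,"wy":0,"wz":7,"jaw":0.044},
    {"tx":0,"ty":0,"tz":0,"wx":0,"wy":0,"wz":7,"jaw":0.044},
    {"tx":0,"ty":0,"tz":0,"wx":0,"wy":0,"wz":7,"jaw":0.044},
    {"tx":0,"ty":0,"tz":0,"wx":0,"wy":0,"wz":7,"jaw":0.044},
    {"tx":0,"ty":0,"tz":0,"wx":0,"wy":0,"wz":7,"jaw":0.044},
    {"tx":0,"ty":0,"tz":0,"wx":0,"wy":0,"wz":7,"jaw":0.044},
    {"tx":0,"ty":0,"tz":0,"wx":0,"wy":0,"wz":7,"jaw":0.044},
    {"tx":0,"ty":0,"tz":0,"wx":0,"wy":0,"wz":7,"jaw":0.044},
    {"tx":0,"ty":0,"tz":0,"wx":0,"wy":0,"wz":7,"jaw":0.044},
    {"tx":0,"ty":0,"tz":0,"wx":0,"wy":0,"wz":7,"jaw":0.044},
    {"tx":0,"ty":0,"tz":0,"wx":0,"wy":0,"wz":0,"jaw":0.044}
  ]
}}

```text
clock: 15.65
ee_pos: [555.9, -1.1, 186.5]
tcp_rot: [0.0, 0.688, 0.725, -0.0]
ft_force: [-1.0, -0.1, 0.7]
grip_width: 44.0
grasp_force: 0.0
```

```bash
python3 - <<'E'
from h import *
look(36,(557,-1),40)
E
```

```text
green [198. 168.] 550 [481.8  13.3]
green [156. 176.] 460 [431.3   1. ]
green [239. 182.] 554 [531.6  -1.7]
green [281. 182.] 565 [583.2   1.1]
case [ 5.574e+02 -3.000e-01  3.600e+01] yaw 3.1246738527747056 len 51.7
yaw 2.98 t [0.0008 0.0015 0.1465] wz -0.14426283076842594 tilt z [ 1.e-04 -3.e-04 -1.e+00] ee [555.9  -1.1 186.5] q7 0.25 clk 15.65
```

{"op": "apply_moves", "data": {
  "targets": [
    {"tx":0.0008,"ty":0.0015,"tz":0.03,"wx":0,"wy":0,"wz":0,"jaw":0.044},
    {"tx":0,"ty":0,"tz":0.03,"wx":0,"wy":0,"wz":0,"jaw":0.044},
    {"tx":0,"ty":0,"tz":0.03,"wx":0,"wy":0,"wz":0,"jaw":0.044},
    {"tx":0,"ty":0,"tz":0.03,"wx":0,"wy":0,"wz":0,"jaw":0.044},
    {"tx":0,"ty":0,"tz":0.018,"wx":0,"wy":0,"wz":0,"jaw":0.044},
    {"tx":0,"ty":0,"tz":0.0085,"wx":0,"wy":0,"wz":0,"jaw":0.044},
    {"tx":0,"ty":0,"tz":0,"wx":0,"wy":0,"wz":0,"jaw":0.0},
    {"tx":0,"ty":0,"tz":0,"wx":0,"wy":0,"wz":0,"jaw":0.0},
    {"tx":0,"ty":0,"tz":0,"wx":0,"wy":0,"wz":0,"jaw":0.0},
    {"tx":0,"ty":0,"tz":0,"wx":0,"wy":0,"wz":0,"jaw":0.0},
    {"tx":0,"ty":0,"tz":0,"wx":0,"wy":0,"wz":0,"jaw":0.0},
    {"tx":0,"ty":0,"tz":0,"wx":0,"wy":0,"wz":0,"jaw":0.0},
    {"tx":0,"ty":0,"tz":-0.02,"wx":0,"wy":0,"wz":0,"jaw":0.0},
    {"tx":0,"ty":0,"tz":-0.03,"wx":0,"wy":0,"wz":0,"jaw":0.0},
    {"tx":0,"ty":0,"tz":-0.03,"wx":0,"wy":0,"wz":0,"jaw":0.0},
    {"tx":0,"ty":0,"tz":-0.03,"wx":0,"wy":0,"wz":0,"jaw":0.0},
    {"tx":0,"ty":0,"tz":-0.03,"wx":0,"wy":0,"wz":0,"jaw":0.0}
  ],
  "force": 25
}}

```text
clock: 17.12
ee_pos: [556.9, -0.5, 181.5]
tcp_rot: [-0.0, 0.688, 0.726, -0.0]
ft_force: [0.3, -0.1, -1.6]
grip_width: 11.7
grasp_force: 25.0
```

```bash
python3 - <<'E'
from h import *
p=boxpt(-23);print(p);plan(bot.state(),*p,182,87.2)
E
```

```text
[483.02745884 283.12354471]
yaw 3.08 t [ 0.2872 -0.0585 -0.0005] wz -84.11595815990546 tilt z [-7.e-04 -0.e+00 -1.e+00] ee [ 5.569e+02 -5.000e-01  1.815e+02] q7 0.26 clk 17.1167
```

{"op": "apply_moves", "data": {
  "targets": [
    {"tx":0.0359,"ty":-0.0073,"tz":0,"wx":0,"wy":0,"wz":0,"jaw":0},
    {"tx":0.0359,"ty":-0.0073,"tz":0,"wx":0,"wy":0,"wz":0,"jaw":0},
    {"tx":0.0359,"ty":-0.0073,"tz":0,"wx":0,"wy":0,"wz":0,"jaw":0},
    {"tx":0.0359,"ty":-0.0073,"tz":0,"wx":0,"wy":0,"wz":0,"jaw":0},
    {"tx":0.0359,"ty":-0.0073,"tz":0,"wx":0,"wy":0,"wz":0,"jaw":0},
    {"tx":0.0359,"ty":-0.0073,"tz":0,"wx":0,"wy":0,"wz":0,"jaw":0},
    {"tx":0.0359,"ty":-0.0073,"tz":0,"wx":0,"wy":0,"wz":0,"jaw":0},
    {"tx":0.0359,"ty":-0.0073,"tz":0,"wx":0,"wy":0,"wz":-7,"jaw":0},
    {"tx":0,"ty":0,"tz":0,"wx":0,"wy":0,"wz":-7,"jaw":0},
    {"tx":0,"ty":0,"tz":0,"wx":0,"wy":0,"wz":-7,"jaw":0},
    {"tx":0,"ty":0,"tz":0,"wx":0,"wy":0,"wz":-7,"jaw":0},
    {"tx":0,"ty":0,"tz":0,"wx":0,"wy":0,"wz":-7,"jaw":0},
    {"tx":0,"ty":0,"tz":0,"wx":0,"wy":0,"wz":-7,"jaw":0},
    {"tx":0,"ty":0,"tz":0,"wx":0,"wy":0,"wz":-7,"jaw":0},
    {"tx":0,"ty":0,"tz":0,"wx":0,"wy":0,"wz":-7,"jaw":0},
    {"tx":0,"ty":0,"tz":0,"wx":0,"wy":0,"wz":-7,"jaw":0},
    {"tx":0,"ty":0,"tz":0,"wx":0,"wy":0,"wz":-7,"jaw":0},
    {"tx":0,"ty":0,"tz":0,"wx":0,"wy":0,"wz":-7,"jaw":0},
    {"tx":0,"ty":0,"tz":0,"wx":0,"wy":0,"wz":-7,"jaw":0},
    {"tx":0,"ty":0,"tz":0,"wx":0,"wy":0,"wz":0,"jaw":0}
  ]
}}

```text
clock: 18.78
ee_pos: [483.5, 282.4, 180.0]
tcp_rot: [-0.0, 0.025, 1.0, -0.0]
ft_force: [-0.8, 1.2, -0.9]
grip_width: 11.4
grasp_force: 25.0
```

```bash
python3 - <<'E'
from h import *
p=boxpt(-23);s=bot.state();plan(s,*p,48,87.2);print(s['grip_width'])
E
```

```text
yaw 87.18 t [0.0004 0.0007 0.132 ] wz -0.023419256317595227 tilt z [-6.e-04 -4.e-04 -1.e+00] ee [483.5 282.4 180. ] q7 0.94 clk 18.7833
11.416876102575879
```

{"op": "apply_moves", "data": {
  "targets": [
    {"tx":0.001,"ty":0.0015,"tz":0.03,"wx":0,"wy":0,"wz":0,"jaw":0},
    {"tx":0,"ty":0,"tz":0.03,"wx":0,"wy":0,"wz":0,"jaw":0},
    {"tx":0,"ty":0,"tz":0.02,"wx":0,"wy":0,"wz":0,"jaw":0},
    {"tx":0,"ty":0,"tz":0.02,"wx":0,"wy":0,"wz":0,"jaw":0},
    {"tx":0,"ty":0,"tz":0.01,"wx":0,"wy":0,"wz":0,"jaw":0},
    {"tx":0,"ty":0,"tz":0.01,"wx":0,"wy":0,"wz":0,"jaw":0},
    {"tx":0,"ty":0,"tz":0.007,"wx":0,"wy":0,"wz":0,"jaw":0},
    {"tx":0,"ty":0,"tz":0.005,"wx":0,"wy":0,"wz":0,"jaw":0},
    {"tx":0,"ty":0,"tz":0,"wx":0,"wy":0,"wz":0,"jaw":0}
  ]
}}

```text
clock: 19.53
ee_pos: [483.0, 284.7, 47.8]
tcp_rot: [0.0, 0.026, 1.0, 0.0]
ft_force: [-0.1, 1.2, -1.3]
grip_width: 11.9
grasp_force: 25.0
```

Next, release and rise, then move towards C (low, about 454,8, yaw 15).

{"op": "apply_moves", "data": {
  "targets": [
    {"tx":0,"ty":0,"tz":0.001,"wx":0,"wy":0,"wz":0,"jaw":0.044},
    {"tx":0,"ty":0,"tz":0,"wx":0,"wy":0,"wz":0,"jaw":0.044},
    {"tx":0,"ty":0,"tz":0,"wx":0,"wy":0,"wz":0,"jaw":0.044},
    {"tx":0,"ty":0,"tz":0,"wx":0,"wy":0,"wz":0,"jaw":0.044},
    {"tx":0,"ty":0,"tz":-0.03,"wx":0,"wy":0,"wz":0,"jaw":0.044},
    {"tx":0,"ty":0,"tz":-0.04,"wx":0,"wy":0,"wz":0,"jaw":0.044},
    {"tx":0,"ty":0,"tz":-0.04,"wx":0,"wy":0,"wz":0,"jaw":0.044},
    {"tx":0,"ty":0,"tz":-0.03,"wx":0,"wy":0,"wz":0,"jaw":0.044}
  ]
}}

```text
clock: 20.2
ee_pos: [483.6, 285.1, 190.6]
tcp_rot: [0.002, 0.026, 1.0, 0.001]
ft_force: [1.1, -0.3, 0.1]
grip_width: 43.9
grasp_force: 0.0
```

```bash
python3 - <<'E'
from h import *
s=bot.state();im=vision.grab_frame('wrist')
for b,a in blobs(im,'green',60):print(b.round(),a,px('wrist',*b,42,s).round(1),px('wrist',*b,24,s).round(1))
plan(s,456,8,185,15)
E
```

```text
[235. 142.] 643 [435.  261.3  42. ] [436.  259.6  24. ]
[280. 143.] 648 [437.7 313.5  42. ] [439.  314.9  24. ]
[ 23. 147.] 585 [427.7  12.9  42. ] [428.4  -3.   24. ]
[237. 183.] 589 [483.3 259.7  42. ] [487.2 258.   24. ]
[280. 183.] 583 [486.  312.3  42. ] [490.  313.6  24. ]
[ 43. 186.] 517 [475.8  25.   42. ] [479.2   9.9  24. ]
yaw 87.07 t [ 0.0134 -0.2781  0.0049] wz 72.06651345173057 tilt z [ 0.0032  0.0021 -1.    ] ee [483.6 285.1 190.6] q7 0.93 clk 20.2
```

{"op": "apply_moves", "data": {
  "targets": [
    {"tx":0.0017,"ty":-0.0348,"tz":0.0005,"wx":0,"wy":0,"wz":0,"jaw":0.044},
    {"tx":0.0017,"ty":-0.0348,"tz":0.0005,"wx":0,"wy":0,"wz":0,"jaw":0.044},
    {"tx":0.0017,"ty":-0.0348,"tz":0.0005,"wx":0,"wy":0,"wz":0,"jaw":0.044},
    {"tx":0.0017,"ty":-0.0348,"tz":0.0005,"wx":0,"wy":0,"wz":0,"jaw":0.044},
    {"tx":0.0017,"ty":-0.0348,"tz":0.0005,"wx":0,"wy":0,"wz":0,"jaw":0.044},
    {"tx":0.0017,"ty":-0.0348,"tz":0.0005,"wx":0,"wy":0,"wz":0,"jaw":0.044},
    {"tx":0.0017,"ty":-0.0348,"tz":0.0005,"wx":0,"wy":0,"wz":0,"jaw":0.044},
    {"tx":0.0017,"ty":-0.0348,"tz":0.0005,"wx":0,"wy":0,"wz":0,"jaw":0.044},
    {"tx":0,"ty":0,"tz":0,"wx":0,"wy":0,"wz":6.5,"jaw":0.044},
    {"tx":0,"ty":0,"tz":0,"wx":0,"wy":0,"wz":6.5,"jaw":0.044},
    {"tx":0,"ty":0,"tz":0,"wx":0,"wy":0,"wz":6.5,"jaw":0.044},
    {"tx":0,"ty":0,"tz":0,"wx":0,"wy":0,"wz":6.5,"jaw":0.044},
    {"tx":0,"ty":0,"tz":0,"wx":0,"wy":0,"wz":6.5,"jaw":0.044},
    {"tx":0,"ty":0,"tz":0,"wx":0,"wy":0,"wz":6.5,"jaw":0.044},
    {"tx":0,"ty":0,"tz":0,"wx":0,"wy":0,"wz":6.5,"jaw":0.044},
    {"tx":0,"ty":0,"tz":0,"wx":0,"wy":0,"wz":6.5,"jaw":0.044},
    {"tx":0,"ty":0,"tz":0,"wx":0,"wy":0,"wz":6.5,"jaw":0.044},
    {"tx":0,"ty":0,"tz":0,"wx":0,"wy":0,"wz":6.5,"jaw":0.044},
    {"tx":0,"ty":0,"tz":0,"wx":0,"wy":0,"wz":6.5,"jaw":0.044},
    {"tx":0,"ty":0,"tz":0,"wx":0,"wy":0,"wz":0,"jaw":0.044}
  ]
}}

```text
clock: 21.92
ee_pos: [455.0, 7.5, 183.2]
tcp_rot: [0.0, 0.605, 0.796, 0.0]
ft_force: [-0.1, 1.1, 0.5]
grip_width: 44.1
grasp_force: 0.0
```

```bash
python3 - <<'E'
from h import *
look(24,(455,6),28)
E
```

```text
green [236. 183.] 527 [428.5  -1.3]
green [278. 183.] 539 [478.8  11.6]
green [253. 252.] 196 [472.9 -87.6]
case [453.7   5.2  24. ] yaw 14.298031719979463 len 51.9
yaw 15.48 t [-0.0018 -0.002   0.1552] wz 1.1812519499163159 tilt z [ 5.e-04 -2.e-04 -1.e+00] ee [455.    7.5 183.2] q7 0.4 clk 21.9167
```

{"op": "apply_moves", "data": {
  "targets": [
    {"tx":-0.0018,"ty":-0.002,"tz":0.03,"wx":0,"wy":0,"wz":1.2,"jaw":0.044},
    {"tx":0,"ty":0,"tz":0.035,"wx":0,"wy":0,"wz":0,"jaw":0.044},
    {"tx":0,"ty":0,"tz":0.035,"wx":0,"wy":0,"wz":0,"jaw":0.044},
    {"tx":0,"ty":0,"tz":0.03,"wx":0,"wy":0,"wz":0,"jaw":0.044},
    {"tx":0,"ty":0,"tz":0.017,"wx":0,"wy":0,"wz":0,"jaw":0.044},
    {"tx":0,"ty":0,"tz":0.008,"wx":0,"wy":0,"wz":0,"jaw":0.044},
    {"tx":0,"ty":0,"tz":0,"wx":0,"wy":0,"wz":0,"jaw":0.0},
    {"tx":0,"ty":0,"tz":0,"wx":0,"wy":0,"wz":0,"jaw":0.0},
    {"tx":0,"ty":0,"tz":0,"wx":0,"wy":0,"wz":0,"jaw":0.0},
    {"tx":0,"ty":0,"tz":0,"wx":0,"wy":0,"wz":0,"jaw":0.0},
    {"tx":0,"ty":0,"tz":0,"wx":0,"wy":0,"wz":0,"jaw":0.0},
    {"tx":0,"ty":0,"tz":0,"wx":0,"wy":0,"wz":0,"jaw":0.0},
    {"tx":0,"ty":0,"tz":-0.02,"wx":0,"wy":0,"wz":0,"jaw":0.0},
    {"tx":0,"ty":0,"tz":-0.03,"wx":0,"wy":0,"wz":0,"jaw":0.0},
    {"tx":0,"ty":0,"tz":-0.03,"wx":0,"wy":0,"wz":0,"jaw":0.0},
    {"tx":0,"ty":0,"tz":-0.03,"wx":0,"wy":0,"wz":0,"jaw":0.0},
    {"tx":0,"ty":0,"tz":-0.04,"wx":0,"wy":0,"wz":0,"jaw":0.0}
  ],
  "force": 25
}}

```text
clock: 23.38
ee_pos: [451.7, 5.1, 178.4]
tcp_rot: [-0.002, 0.613, 0.79, -0.001]
ft_force: [1.8, 0.9, -0.9]
grip_width: 11.9
grasp_force: 25.0
```

```bash
python3 - <<'E'
from h import *
p=boxpt(72.5,1);print(p);plan(bot.state(),*p,180,87.2)
E
```

```text
[578.46229473 279.45719783]
yaw 14.39 t [ 0.2342  0.191  -0.0022] wz -72.80909961646961 tilt z [-4.1e-03 -4.0e-04 -1.0e+00] ee [451.7   5.1 178.4] q7 0.4 clk 23.3833
```

{"op": "apply_moves", "data": {
  "targets": [
    {"tx":0.0293,"ty":0.0239,"tz":0,"wx":0,"wy":0,"wz":0,"jaw":0},
    {"tx":0.0293,"ty":0.0239,"tz":0,"wx":0,"wy":0,"wz":0,"jaw":0},
    {"tx":0.0293,"ty":0.0239,"tz":0,"wx":0,"wy":0,"wz":0,"jaw":0},
    {"tx":0.0293,"ty":0.0239,"tz":0,"wx":0,"wy":0,"wz":0,"jaw":0},
    {"tx":0.0293,"ty":0.0239,"tz":0,"wx":0,"wy":0,"wz":0,"jaw":0},
    {"tx":0.0293,"ty":0.0239,"tz":0,"wx":0,"wy":0,"wz":0,"jaw":0},
    {"tx":0.0293,"ty":0.0239,"tz":0,"wx":0,"wy":0,"wz":0,"jaw":0},
    {"tx":0.0293,"ty":0.0239,"tz":0,"wx":0,"wy":0,"wz":0,"jaw":0},
    {"tx":0,"ty":0,"tz":0,"wx":0,"wy":0,"wz":-6.6,"jaw":0},
    {"tx":0,"ty":0,"tz":0,"wx":0,"wy":0,"wz":-6.6,"jaw":0},
    {"tx":0,"ty":0,"tz":0,"wx":0,"wy":0,"wz":-6.6,"jaw":0},
    {"tx":0,"ty":0,"tz":0,"wx":0,"wy":0,"wz":-6.6,"jaw":0},
    {"tx":0,"ty":0,"tz":0,"wx":0,"wy":0,"wz":-6.6,"jaw":0},
    {"tx":0,"ty":0,"tz":0,"wx":0,"wy":0,"wz":-6.6,"jaw":0},
    {"tx":0,"ty":0,"tz":0,"wx":0,"wy":0,"wz":-6.6,"jaw":0},
    {"tx":0,"ty":0,"tz":0,"wx":0,"wy":0,"wz":-6.6,"jaw":0},
    {"tx":0,"ty":0,"tz":0,"wx":0,"wy":0,"wz":-6.6,"jaw":0},
    {"tx":0,"ty":0,"tz":0,"wx":0,"wy":0,"wz":-6.6,"jaw":0},
    {"tx":0,"ty":0,"tz":0,"wx":0,"wy":0,"wz":-6.6,"jaw":0},
    {"tx":0,"ty":0,"tz":0,"wx":0,"wy":0,"wz":0,"jaw":0}
  ]
}}

```text
clock: 25.05
ee_pos: [580.2, 278.9, 177.8]
tcp_rot: [-0.001, 0.025, 1.0, -0.0]
ft_force: [-0.0, 0.4, -1.1]
grip_width: 11.8
grasp_force: 25.0
```

```bash
python3 - <<'E'
from h import *
p=boxpt(72.5,2);s=bot.state();plan(s,*p,48,87.2);print(s['grip_width'])
E
```

```text
yaw 87.08 t [0.0016 0.0015 0.1298] wz -0.1190673796663475 tilt z [-1.1e-03 -5.0e-04 -1.0e+00] ee [580.2 278.9 177.8] q7 1.02 clk 25.05
11.837963149873708
```

{"op": "apply_moves", "data": {
  "targets": [
    {"tx":0.0016,"ty":0.002,"tz":0.03,"wx":0,"wy":0,"wz":0,"jaw":0},
    {"tx":0,"ty":0,"tz":0.03,"wx":0,"wy":0,"wz":0,"jaw":0},
    {"tx":0,"ty":0,"tz":0.02,"wx":0,"wy":0,"wz":0,"jaw":0},
    {"tx":0,"ty":0,"tz":0.02,"wx":0,"wy":0,"wz":0,"jaw":0},
    {"tx":0,"ty":0,"tz":0.01,"wx":0,"wy":0,"wz":0,"jaw":0},
    {"tx":0,"ty":0,"tz":0.01,"wx":0,"wy":0,"wz":0,"jaw":0},
    {"tx":0,"ty":0,"tz":0.007,"wx":0,"wy":0,"wz":0,"jaw":0},
    {"tx":0,"ty":0,"tz":0.003,"wx":0,"wy":0,"wz":0,"jaw":0},
    {"tx":0,"ty":0,"tz":0,"wx":0,"wy":0,"wz":0,"jaw":0}
  ]
}}

```text
clock: 25.8
ee_pos: [579.1, 281.7, 48.0]
tcp_rot: [-0.0, 0.027, 1.0, -0.0]
ft_force: [0.2, 0.1, -1.2]
grip_width: 11.9
grasp_force: 25.0
```

{"op": "apply_moves", "data": {
  "targets": [
    {"tx":0,"ty":0,"tz":0.001,"wx":0,"wy":0,"wz":0,"jaw":0.044},
    {"tx":0,"ty":0,"tz":0,"wx":0,"wy":0,"wz":0,"jaw":0.044},
    {"tx":0,"ty":0,"tz":0,"wx":0,"wy":0,"wz":0,"jaw":0.044},
    {"tx":0,"ty":0,"tz":0,"wx":0,"wy":0,"wz":0,"jaw":0.044},
    {"tx":0,"ty":0,"tz":-0.03,"wx":0,"wy":0,"wz":0,"jaw":0.044},
    {"tx":0,"ty":0,"tz":-0.04,"wx":0,"wy":0,"wz":0,"jaw":0.044},
    {"tx":0,"ty":0,"tz":-0.04,"wx":0,"wy":0,"wz":0,"jaw":0.044},
    {"tx":0,"ty":0,"tz":-0.03,"wx":0,"wy":0,"wz":0,"jaw":0.044},
    {"tx":0,"ty":0,"tz":0,"wx":0,"wy":0,"wz":0,"jaw":0.044}
  ]
}}

```text
clock: 26.55
ee_pos: [583.4, 283.7, 195.6]
tcp_rot: [0.007, 0.027, 1.0, 0.004]
ft_force: [1.2, 0.2, 0.8]
grip_width: 43.9
grasp_force: 0.0
```

```bash
python3 - <<'E'
from h import *
s=bot.state();im=vision.grab_frame('wrist');cv2.imwrite('pics/w5.png',cv2.resize(im,(768,576))[:,:,::-1])
for b,a in blobs(im,'green',60):print(b.round(),a,px('wrist',*b,42,s).round(1),px('wrist',*b,24,s).round(1))
plan(s,451,-91,185,-6)
E
```

```text
[229.  48.] 815 [435.5 261.3  42. ] [431.1 259.9  24. ]
[277.  48.] 810 [438. 313.  42.] [433.7 314.5  24. ]
[231.  94.] 699 [483.1 259.8  42. ] [481.3 258.3  24. ]
[277.  94.] 699 [485.7 311.8  42. ] [484.1 313.2  24. ]
[277. 177.] 558 [581.6 308.6  42. ] [585.4 309.8  24. ]
[235. 177.] 555 [578.8 257.   42. ] [582.5 255.3  24. ]
yaw 86.96 t [ 0.1124 -0.3813  0.0059] wz -87.0411649263059 tilt z [ 0.0142  0.0075 -0.9999] ee [583.4 283.7 195.6] q7 1.02 clk 26.55
```

View pics/w5.png

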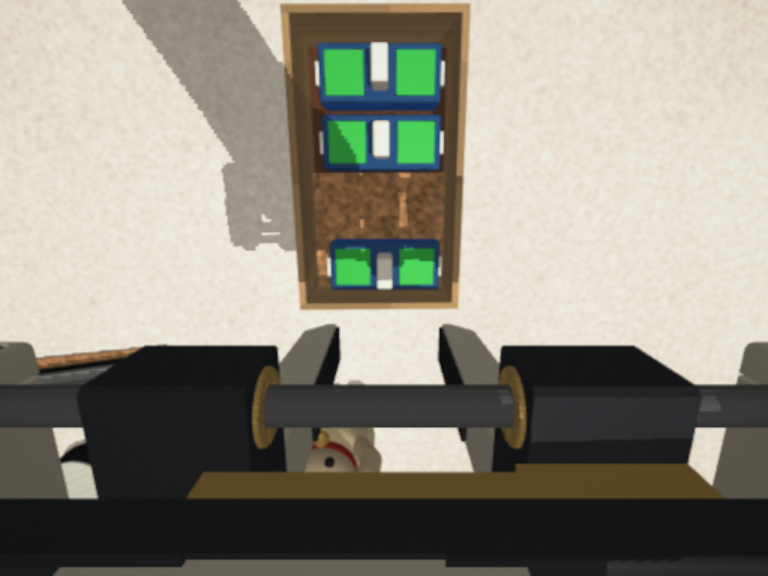

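{"op": "apply_moves", "data": {
  "targets": [
    {"tx":0.0102,"ty":-0.0347,"tz":0.0005,"wx":0,"wy":0,"wz":0,"jaw":0.044},
    {"tx":0.0102,"ty":-0.0347,"tz":0.0005,"wx":0,"wy":0,"wz":0,"jaw":0.044},
    {"tx":0.0102,"ty":-0.0347,"tz":0.0005,"wx":0,"wy":0,"wz":0,"jaw":0.044},
    {"tx":0.0102,"ty":-0.0347,"tz":0.0005,"wx":0,"wy":0,"wz":0,"jaw":0.044},
    {"tx":0.0102,"ty":-0.0347,"tz":0.0005,"wx":0,"wy":0,"wz":0,"jaw":0.044},
    {"tx":0.0102,"ty":-0.0347,"tz":0.0005,"wx":0,"wy":0,"wz":0,"jaw":0.044},
    {"tx":0.0102,"ty":-0.0347,"tz":0.0005,"wx":0,"wy":0,"wz":0,"jaw":0.044},
    {"tx":0.0102,"ty":-0.0347,"tz":0.0005,"wx":0,"wy":0,"wz":0,"jaw":0.044},
    {"tx":0.0102,"ty":-0.0347,"tz":0.0005,"wx":0,"wy":0,"wz":0,"jaw":0.044},
    {"tx":0.0102,"ty":-0.0347,"tz":0.0005,"wx":0,"wy":0,"wz":0,"jaw":0.044},
    {"tx":0.0102,"ty":-0.0347,"tz":0.0005,"wx":0,"wy":0,"wz":0,"jaw":0.044},
    {"tx":0,"ty":0,"tz":0,"wx":0,"wy":0,"wz":0,"jaw":0.044}
  ]
}}

```text
clock: 27.6
ee_pos: [442.6, -101.7, 180.6]
tcp_rot: [-0.002, 0.033, 0.999, -0.002]
ft_force: [-0.0, -0.3, -0.1]
grip_width: 44.2
grasp_force: 0.0
```

{"op": "apply_moves", "data": {
  "targets": [
    {"tx":0,"ty":0,"tz":0,"wx":0,"wy":0,"wz":7.1,"jaw":0.044},
    {"tx":0,"ty":0,"tz":0,"wx":0,"wy":0,"wz":7.1,"jaw":0.044},
    {"tx":0,"ty":0,"tz":0,"wx":0,"wy":0,"wz":7.1,"jaw":0.044},
    {"tx":0,"ty":0,"tz":0,"wx":0,"wy":0,"wz":7.1,"jaw":0.044},
    {"tx":0,"ty":0,"tz":0,"wx":0,"wy":0,"wz":7.1,"jaw":0.044},
    {"tx":0,"ty":0,"tz":0,"wx":0,"wy":0,"wz":7.1,"jaw":0.044},
    {"tx":0,"ty":0,"tz":0,"wx":0,"wy":0,"wz":7.1,"jaw":0.044},
    {"tx":0,"ty":0,"tz":0,"wx":0,"wy":0,"wz":7.1,"jaw":0.044},
    {"tx":0,"ty":0,"tz":0,"wx":0,"wy":0,"wz":7.1,"jaw":0.044},
    {"tx":0,"ty":0,"tz":0,"wx":0,"wy":0,"wz":7.1,"jaw":0.044},
    {"tx":0,"ty":0,"tz":0,"wx":0,"wy":0,"wz":7.1,"jaw":0.044},
    {"tx":0,"ty":0,"tz":0,"wx":0,"wy":0,"wz":7.1,"jaw":0.044},
    {"tx":0,"ty":0,"tz":0,"wx":0,"wy":0,"wz":7.1,"jaw":0.044},
    {"tx":0,"ty":0,"tz":0,"wx":0,"wy":0,"wz":0,"jaw":0.044}
  ]
}}

```text
clock: 28.77
ee_pos: [446.2, -93.1, 180.7]
tcp_rot: [-0.001, 0.74, 0.673, -0.001]
ft_force: [1.0, -0.4, 0.0]
grip_width: 43.8
grasp_force: 0.0
```

```bash
python3 - <<'E'
from h import *
look(24,(451,-91),28)
# box refit from w5 (recorded pose)
s={'ee_pos':np.array([583.4,283.7,195.6]),'tcp_rot':np.array([.007,.027,1,.004])}
s['tcp_rot']/=np.linalg.norm(s['tcp_rot'])
P=[px('wrist',u/1.5,v/1.5,74,s)[:2] for u,v in((281,5),(469,5),(458,308),(302,309))]
print(np.round(P,1),np.mean(P,0))
E
```

```text
green [240. 181.] 547 [422.4 -89.1]
green [282. 182.] 548 [473.8 -96. ]
case [448.1 -92.6  24. ] yaw -7.666084842818918 len 51.9
yaw -5.43 t [0.0008 0.0021 0.1527] wz 2.2345571143065825 tilt z [-2.2e-03 -2.0e-04 -1.0e+00] ee [446.2 -93.1 180.7] q7 0.31 clk 28.7667
[[402.4 227. ]
 [408.3 344.6]
 [607.6 336.1]
 [601.9 218.3]] [505.0642684  281.48006537]
```

{"op": "apply_moves", "data": {
  "targets": [
    {"tx":0.0008,"ty":0.0021,"tz":0.03,"wx":0,"wy":0,"wz":2.2,"jaw":0.044},
    {"tx":0,"ty":0,"tz":0.035,"wx":0,"wy":0,"wz":0,"jaw":0.044},
    {"tx":0,"ty":0,"tz":0.035,"wx":0,"wy":0,"wz":0,"jaw":0.044},
    {"tx":0,"ty":0,"tz":0.03,"wx":0,"wy":0,"wz":0,"jaw":0.044},
    {"tx":0,"ty":0,"tz":0.015,"wx":0,"wy":0,"wz":0,"jaw":0.044},
    {"tx":0,"ty":0,"tz":0.0075,"wx":0,"wy":0,"wz":0,"jaw":0.044},
    {"tx":0,"ty":0,"tz":0,"wx":0,"wy":0,"wz":0,"jaw":0.0},
    {"tx":0,"ty":0,"tz":0,"wx":0,"wy":0,"wz":0,"jaw":0.0},
    {"tx":0,"ty":0,"tz":0,"wx":0,"wy":0,"wz":0,"jaw":0.0},
    {"tx":0,"ty":0,"tz":0,"wx":0,"wy":0,"wz":0,"jaw":0.0},
    {"tx":0,"ty":0,"tz":0,"wx":0,"wy":0,"wz":0,"jaw":0.0},
    {"tx":0,"ty":0,"tz":0,"wx":0,"wy":0,"wz":0,"jaw":0.0},
    {"tx":0,"ty":0,"tz":-0.02,"wx":0,"wy":0,"wz":0,"jaw":0.0},
    {"tx":0,"ty":0,"tz":-0.03,"wx":0,"wy":0,"wz":0,"jaw":0.0},
    {"tx":0,"ty":0,"tz":-0.03,"wx":0,"wy":0,"wz":0,"jaw":0.0},
    {"tx":0,"ty":0,"tz":-0.03,"wx":0,"wy":0,"wz":0,"jaw":0.0},
    {"tx":0,"ty":0,"tz":-0.03,"wx":0,"wy":0,"wz":0,"jaw":0.0},
    {"tx":0,"ty":0,"tz":0,"wx":0,"wy":0,"wz":0,"jaw":0.0}
  ],
  "force": 25
}}

```text
clock: 30.32
ee_pos: [452.4, -94.1, 174.1]
tcp_rot: [0.004, 0.752, 0.659, 0.004]
ft_force: [-0.0, -1.0, -1.0]
grip_width: 11.9
grasp_force: 25.0
```

```bash
cat >> h.py <<'E'
BOX=np.array([505.5,281.7]);BY=-2.6
E
python3 - <<'E'
from h import *
p=boxpt(25.5,1);print(p);plan(bot.state(),*p,180,87.3)
E
```

```text
[531.01911252 281.54221437]
yaw -7.52 t [ 0.3827  0.0289 -0.0056] wz 85.17968064717871 tilt z [ 0.0113 -0.0015 -0.9999] ee [452.4 -94.1 174.1] q7 0.31 clk 30.3167
```

{"op": "apply_moves", "data": {
  "targets": [
    {"tx":0.0348,"ty":0.0026,"tz":-0.0005,"wx":0,"wy":0,"wz":0,"jaw":0},
    {"tx":0.0348,"ty":0.0026,"tz":-0.0005,"wx":0,"wy":0,"wz":0,"jaw":0},
    {"tx":0.0348,"ty":0.0026,"tz":-0.0005,"wx":0,"wy":0,"wz":0,"jaw":0},
    {"tx":0.0348,"ty":0.0026,"tz":-0.0005,"wx":0,"wy":0,"wz":0,"jaw":0},
    {"tx":0.0348,"ty":0.0026,"tz":-0.0005,"wx":0,"wy":0,"wz":0,"jaw":0},
    {"tx":0.0348,"ty":0.0026,"tz":-0.0005,"wx":0,"wy":0,"wz":0,"jaw":0},
    {"tx":0.0348,"ty":0.0026,"tz":-0.0005,"wx":0,"wy":0,"wz":0,"jaw":0},
    {"tx":0.0348,"ty":0.0026,"tz":-0.0005,"wx":0,"wy":0,"wz":0,"jaw":0},
    {"tx":0.0348,"ty":0.0026,"tz":-0.0005,"wx":0,"wy":0,"wz":0,"jaw":0},
    {"tx":0.0348,"ty":0.0026,"tz":-0.0005,"wx":0,"wy":0,"wz":0,"jaw":0},
    {"tx":0.0348,"ty":0.0026,"tz":-0.0005,"wx":0,"wy":0,"wz":0,"jaw":0}
  ]
}}

```text
clock: 31.23
ee_pos: [526.8, 284.4, 173.5]
tcp_rot: [-0.0, 0.752, 0.659, -0.001]
ft_force: [0.1, -0.8, -0.5]
grip_width: 11.7
grasp_force: 25.0
```

{"op": "apply_moves", "data": {
  "targets": [
    {"tx":0,"ty":0,"tz":0,"wx":0,"wy":0,"wz":-6.8,"jaw":0},
    {"tx":0,"ty":0,"tz":0,"wx":0,"wy":0,"wz":-6.8,"jaw":0},
    {"tx":0,"ty":0,"tz":0,"wx":0,"wy":0,"wz":-6.8,"jaw":0},
    {"tx":0,"ty":0,"tz":0,"wx":0,"wy":0,"wz":-6.8,"jaw":0},
    {"tx":0,"ty":0,"tz":0,"wx":0,"wy":0,"wz":-6.8,"jaw":0},
    {"tx":0,"ty":0,"tz":0,"wx":0,"wy":0,"wz":-6.8,"jaw":0},
    {"tx":0,"ty":0,"tz":0,"wx":0,"wy":0,"wz":-6.8,"jaw":0},
    {"tx":0,"ty":0,"tz":0,"wx":0,"wy":0,"wz":-6.8,"jaw":0},
    {"tx":0,"ty":0,"tz":0,"wx":0,"wy":0,"wz":-6.8,"jaw":0},
    {"tx":0,"ty":0,"tz":0,"wx":0,"wy":0,"wz":-6.8,"jaw":0},
    {"tx":0,"ty":0,"tz":0,"wx":0,"wy":0,"wz":-6.8,"jaw":0},
    {"tx":0,"ty":0,"tz":0,"wx":0,"wy":0,"wz":-6.8,"jaw":0},
    {"tx":0,"ty":0,"tz":0,"wx":0,"wy":0,"wz":-6.8,"jaw":0},
    {"tx":0,"ty":0,"tz":0,"wx":0,"wy":0,"wz":-6.4,"jaw":0},
    {"tx":0,"ty":0,"tz":0,"wx":0,"wy":0,"wz":0,"jaw":0}
  ]
}}

```text
clock: 32.48
ee_pos: [526.9, 282.1, 173.4]
tcp_rot: [-0.001, 0.023, 1.0, -0.0]
ft_force: [-0.2, -0.3, -1.0]
grip_width: 11.7
grasp_force: 25.0
```

```bash
python3 - <<'E'
from h import *
p=boxpt(25.5,2);s=bot.state();plan(s,*p,47,87.3);print(s['grip_width'])
E
```

```text
yaw 87.37 t [-0.0044  0.0008  0.1264] wz 0.07368934237993585 tilt z [-2.2e-03 -6.0e-04 -1.0e+00] ee [526.9 282.1 173.4] q7 0.97 clk 32.4833
11.688085759740758
```

{"op": "apply_moves", "data": {
  "targets": [
    {"tx":-0.005,"ty":0.0015,"tz":0.025,"wx":0,"wy":0,"wz":0,"jaw":0},
    {"tx":0,"ty":0,"tz":0.03,"wx":0,"wy":0,"wz":0,"jaw":0},
    {"tx":0,"ty":0,"tz":0.02,"wx":0,"wy":0,"wz":0,"jaw":0},
    {"tx":0,"ty":0,"tz":0.02,"wx":0,"wy":0,"wz":0,"jaw":0},
    {"tx":0,"ty":0,"tz":0.01,"wx":0,"wy":0,"wz":0,"jaw":0},
    {"tx":0,"ty":0,"tz":0.01,"wx":0,"wy":0,"wz":0,"jaw":0},
    {"tx":0,"ty":0,"tz":0.007,"wx":0,"wy":0,"wz":0,"jaw":0},
    {"tx":0,"ty":0,"tz":0.003,"wx":0,"wy":0,"wz":0,"jaw":0},
    {"tx":0,"ty":0,"tz":0,"wx":0,"wy":0,"wz":0,"jaw":0}
  ]
}}

```text
clock: 33.23
ee_pos: [532.6, 284.0, 49.4]
tcp_rot: [-0.0, 0.024, 1.0, -0.0]
ft_force: [0.3, -0.5, -1.8]
grip_width: 12.1
grasp_force: 25.0
```

{"op": "apply_moves", "data": {
  "targets": [
    {"tx":0,"ty":0,"tz":0.0015,"wx":0,"wy":0,"wz":0,"jaw":0},
    {"tx":0,"ty":0,"tz":0,"wx":0,"wy":0,"wz":0,"jaw":0.044},
    {"tx":0,"ty":0,"tz":0,"wx":0,"wy":0,"wz":0,"jaw":0.044},
    {"tx":0,"ty":0,"tz":0,"wx":0,"wy":0,"wz":0,"jaw":0.044},
    {"tx":0,"ty":0,"tz":0,"wx":0,"wy":0,"wz":0,"jaw":0.044},
    {"tx":0,"ty":0,"tz":-0.03,"wx":0,"wy":0,"wz":0,"jaw":0.044},
    {"tx":0,"ty":0,"tz":-0.03,"wx":0,"wy":0,"wz":0,"jaw":0.044},
    {"tx":0,"ty":0,"tz":-0.03,"wx":0,"wy":0,"wz":0,"jaw":0.044},
    {"tx":0,"ty":0,"tz":-0.03,"wx":0,"wy":0,"wz":0,"jaw":0.044},
    {"tx":0,"ty":0,"tz":-0.02,"wx":0,"wy":0,"wz":0,"jaw":0.044},
    {"tx":0,"ty":0,"tz":0,"wx":0,"wy":0,"wz":0,"jaw":0.044}
  ]
}}

```text
clock: 34.15
ee_pos: [535.4, 285.6, 193.7]
tcp_rot: [0.005, 0.024, 1.0, 0.003]
ft_force: [-0.0, 0.2, 0.2]
grip_width: 44.1
grasp_force: 0.0
```

```bash
python3 - <<'E'
from h import *
s=bot.state();im=vision.grab_frame('wrist')
for b,a in blobs(im,'green',60):print(b.round(),a,px('wrist',*b,42,s).round(1))
t=vision.grab_frame('top')
A=cv2.resize(im[:260],(788,400));B=cv2.resize(t[60:300,60:400],(283,200));
cv2.imwrite('pics/w6.png',A[:,:,::-1])
cv2.imwrite('pics/t2.png',cv2.resize(t[60:300,60:400],None,fx=2.35,fy=2.35)[:,:,::-1])
plan(s,683,-15,200,90)
E
```

```text
[232.  95.] 734 [435.2 261.5  42. ]
[277.  95.] 739 [437.6 313.   42. ]
[233. 138.] 656 [482.7 260.   42. ]
[277. 138.] 644 [485.3 311.8  42. ]
[236. 179.] 556 [532.5 259.7  42. ]
[278. 179.] 561 [535.  311.3  42. ]
[236. 215.] 515 [578.2 257.   42. ]
[277. 216.] 518 [581.6 308.5  42. ]
yaw 87.27 t [-0.1618 -0.2931 -0.0066] wz -2.7346035892134353 tilt z [ 0.0095  0.0054 -0.9999] ee [535.4 285.6 193.7] q7 0.97 clk 34.15
```

View pics/t2.png

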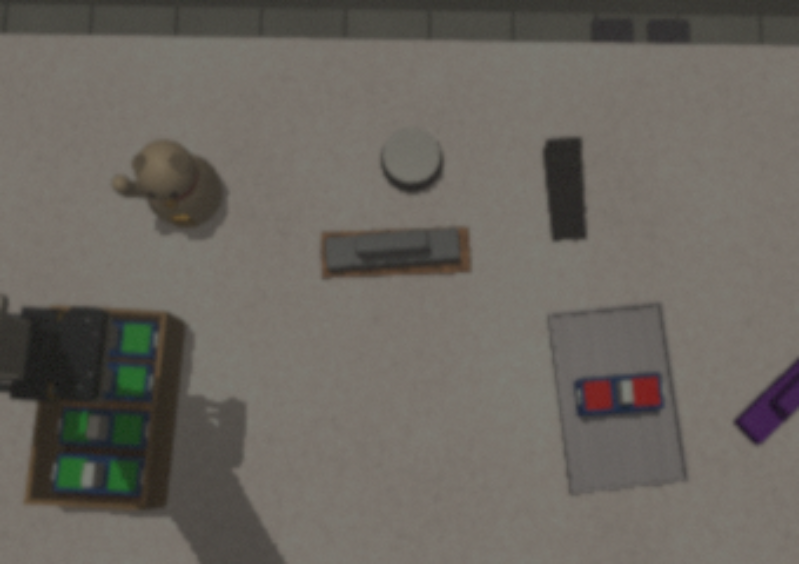

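{"op": "apply_moves", "data": {
  "targets": [
    {"tx":-0.018,"ty":-0.0326,"tz":0,"wx":0,"wy":0,"wz":0,"jaw":0.05},
    {"tx":-0.018,"ty":-0.0326,"tz":0,"wx":0,"wy":0,"wz":0,"jaw":0.05},
    {"tx":-0.018,"ty":-0.0326,"tz":0,"wx":0,"wy":0,"wz":0,"jaw":0.05},
    {"tx":-0.018,"ty":-0.0326,"tz":0,"wx":0,"wy":0,"wz":0,"jaw":0.05},
    {"tx":-0.018,"ty":-0.0326,"tz":0,"wx":0,"wy":0,"wz":0,"jaw":0.05},
    {"tx":-0.018,"ty":-0.0326,"tz":0,"wx":0,"wy":0,"wz":0,"jaw":0.05},
    {"tx":-0.018,"ty":-0.0326,"tz":0,"wx":0,"wy":0,"wz":0,"jaw":0.05},
    {"tx":-0.018,"ty":-0.0326,"tz":0,"wx":0,"wy":0,"wz":0,"jaw":0.05},
    {"tx":-0.018,"ty":-0.0326,"tz":0,"wx":0,"wy":0,"wz":0,"jaw":0.05},
    {"tx":0,"ty":0,"tz":0,"wx":0,"wy":0,"wz":0,"jaw":0.05}
  ]
}}

```text
clock: 35.08
ee_pos: [681.4, -29.5, 185.1]
tcp_rot: [-0.001, 0.03, 1.0, -0.005]
ft_force: [-1.7, -1.9, -0.4]
grip_width: 50.0
grasp_force: 0.0
```

{"op": "apply_moves", "data": {
  "targets": [
    {"tx":0,"ty":0,"tz":0,"wx":0,"wy":0,"wz":7,"jaw":0.05},
    {"tx":0,"ty":0,"tz":0,"wx":0,"wy":0,"wz":7,"jaw":0.05},
    {"tx":0,"ty":0,"tz":0,"wx":0,"wy":0,"wz":7,"jaw":0.05},
    {"tx":0,"ty":0,"tz":0,"wx":0,"wy":0,"wz":7,"jaw":0.05},
    {"tx":0,"ty":0,"tz":0,"wx":0,"wy":0,"wz":7,"jaw":0.05},
    {"tx":0,"ty":0,"tz":0,"wx":0,"wy":0,"wz":7,"jaw":0.05},
    {"tx":0,"ty":0,"tz":0,"wx":0,"wy":0,"wz":7,"jaw":0.05},
    {"tx":0,"ty":0,"tz":0,"wx":0,"wy":0,"wz":7,"jaw":0.05},
    {"tx":0,"ty":0,"tz":0,"wx":0,"wy":0,"wz":7,"jaw":0.05},
    {"tx":0,"ty":0,"tz":0,"wx":0,"wy":0,"wz":7,"jaw":0.05},
    {"tx":0,"ty":0,"tz":0,"wx":0,"wy":0,"wz":7,"jaw":0.05},
    {"tx":0,"ty":0,"tz":0,"wx":0,"wy":0,"wz":7,"jaw":0.05},
    {"tx":0,"ty":0,"tz":0,"wx":0,"wy":0,"wz":0,"jaw":0.05}
  ]
}}

```text
clock: 36.17
ee_pos: [679.3, -16.2, 185.7]
tcp_rot: [-0.001, 0.687, 0.726, -0.002]
ft_force: [-0.4, -1.0, 0.0]
grip_width: 49.8
grasp_force: 0.0
```

```bash
python3 - <<'E'
from h import *
s=bot.state();im=vision.grab_frame('wrist');cv2.imwrite('pics/w7.png',cv2.resize(im[60:316,128:468],None,fx=2.34,fy=2.34,interpolation=2)[:,:,::-1])
plan(s,683,-15,29,2);np.save('s7.npy',s,allow_pickle=True)
E
```

```text
yaw 3.16 t [0.0011 0.0044 0.1567] wz 1.1626546179052752 tilt z [-4.1e-03 -5.0e-04 -1.0e+00] ee [679.3 -16.2 185.7] q7 0.25 clk 36.1667
```

View pics/w7.png

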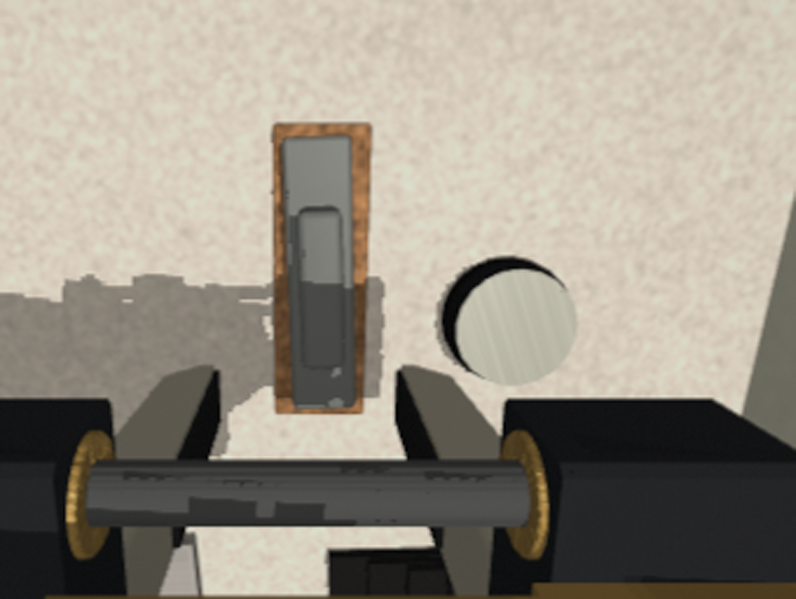

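```bash
python3 - <<'E'
from h import *
s=np.load('s7.npy',allow_pickle=True).item()
for n,z,C in [('sole',26,((282,137),(352,135),(356,408),(292,407))),('block',58,((300,207),(341,207),(347,367),(301,367))),('mat',4,((273,124),(371,123),(363,412),(275,412)))]:
    P=[px('wrist',128+u/2.34,60+v/2.34,z,s)[:2] for u,v in C]
    d=(P[0]+P[1]-P[2]-P[3])/2;print(n,np.round(P,1).tolist(),np.mean(P,0).round(1),np.degrees(np.arctan2(-d[0],d[1])).round(1),np.hypot(*d).round(1))
plan(s,683,-15,29,2)
E
```

```text
sole [[662.1, 59.0], [697.4, 62.0], [710.6, -85.8], [674.6, -87.3]] [686.2 -13. ] 5.0 147.6
block [[673.4, 27.2], [692.6, 28.3], [701.1, -50.5], [678.2, -51.8]] [686.3 -11.7] 4.8 79.2
mat [[656.0, 66.0], [708.6, 69.4], [717.4, -97.5], [664.4, -100.6]] [686.6 -15.7] 2.9 166.9
yaw 3.16 t [0.0011 0.0044 0.1567] wz 1.1626546179052752 tilt z [-4.1e-03 -5.0e-04 -1.0e+00] ee [679.3 -16.2 185.7] q7 0.25 clk 36.1667
```

{"op": "apply_moves", "data": {
  "targets": [
    {"tx":0.0033,"ty":0.0069,"tz":0.03,"wx":0,"wy":0,"wz":-1.7,"jaw":0.05},
    {"tx":0,"ty":0,"tz":0.035,"wx":0,"wy":0,"wz":0,"jaw":0.05},
    {"tx":0,"ty":0,"tz":0.03,"wx":0,"wy":0,"wz":0,"jaw":0.05},
    {"tx":0,"ty":0,"tz":0.03,"wx":0,"wy":0,"wz":0,"jaw":0.05},
    {"tx":0,"ty":0,"tz":0.02,"wx":0,"wy":0,"wz":0,"jaw":0.05},
    {"tx":0,"ty":0,"tz":0.008,"wx":0,"wy":0,"wz":0,"jaw":0.05},
    {"tx":0,"ty":0,"tz":0,"wx":0,"wy":0,"wz":0,"jaw":0.05},
    {"tx":0,"ty":0,"tz":0,"wx":0,"wy":0,"wz":0,"jaw":0.05}
  ]
}}

```text
clock: 36.88
ee_pos: [687.5, -13.3, 35.2]
tcp_rot: [0.0, 0.675, 0.738, 0.0]
ft_force: [-0.6, 0.7, 0.5]
grip_width: 49.8
grasp_force: 0.0
```

```bash
python3 - <<'E'
from h import *
plan(bot.state(),686.2,-12.5,30,4.9)
E
```

```text
yaw 5.04 t [ 0.0009 -0.0012  0.0052] wz 0.14193482541914193 tilt z [ 2.e-04 -2.e-04 -1.e+00] ee [687.5 -13.3  35.2] q7 0.32 clk 36.8833
```

{"op": "apply_moves", "data": {
  "targets": [
    {"tx":0.001,"ty":-0.001,"tz":0.005,"wx":0,"wy":0,"wz":0,"jaw":0.05},
    {"tx":0,"ty":0,"tz":0,"wx":0,"wy":0,"wz":0,"jaw":0.0},
    {"tx":0,"ty":0,"tz":0,"wx":0,"wy":0,"wz":0,"jaw":0.0},
    {"tx":0,"ty":0,"tz":0,"wx":0,"wy":0,"wz":0,"jaw":0.0},
    {"tx":0,"ty":0,"tz":0,"wx":0,"wy":0,"wz":0,"jaw":0.0},
    {"tx":0,"ty":0,"tz":0,"wx":0,"wy":0,"wz":0,"jaw":0.0},
    {"tx":0,"ty":0,"tz":0,"wx":0,"wy":0,"wz":0,"jaw":0.0}
  ],
  "force": 40
}}

```text
clock: 37.47
ee_pos: [686.3, -12.2, 30.6]
tcp_rot: [0.0, 0.676, 0.737, 0.0]
ft_force: [-1.0, -1.2, 2.4]
grip_width: 22.2
grasp_force: 40.0
```

{"op": "apply_moves", "data": {
  "targets": [
    {"tx":0,"ty":0,"tz":-0.01,"wx":0,"wy":0,"wz":0,"jaw":0.0},
    {"tx":0,"ty":0,"tz":-0.02,"wx":0,"wy":0,"wz":0,"jaw":0.0},
    {"tx":0,"ty":0,"tz":-0.03,"wx":0,"wy":0,"wz":0,"jaw":0.0},
    {"tx":0,"ty":0,"tz":-0.03,"wx":0,"wy":0,"wz":0,"jaw":0.0},
    {"tx":0,"ty":0,"tz":-0.03,"wx":0,"wy":0,"wz":0,"jaw":0.0},
    {"tx":0,"ty":0,"tz":-0.01,"wx":0,"wy":0,"wz":0,"jaw":0.0},
    {"tx":0,"ty":0,"tz":0,"wx":0,"wy":0,"wz":0,"jaw":0.0}
  ]
}}

```text
clock: 38.05
ee_pos: [688.1, -12.6, 163.8]
tcp_rot: [0.003, 0.676, 0.737, 0.002]
ft_force: [0.0, -0.7, -0.7]
grip_width: 22.1
grasp_force: 40.0
```

```bash
python3 - <<'E'
from h import *
s=bot.state();print(s['grip_width'],s['ft_force'])
p=boxpt(-96,1);print(p);plan(s,*p,160,-2.6)
E
```

```text
22.06075066429422 [ 0.0499713  -0.68191953 -0.73989728]
[409.64418829 287.05381743]
yaw 4.98 t [ 0.3227 -0.2515  0.0017] wz 7.575244910292113 tilt z [ 7.2e-03 -4.0e-04 -1.0e+00] ee [688.1 -12.6 163.8] q7 0.28 clk 38.05
```

{"op": "apply_moves", "data": {
  "targets": [
    {"tx":0.0269,"ty":-0.021,"tz":0,"wx":0,"wy":0,"wz":0,"jaw":0},
    {"tx":0.0269,"ty":-0.021,"tz":0,"wx":0,"wy":0,"wz":0,"jaw":0},
    {"tx":0.0269,"ty":-0.021,"tz":0,"wx":0,"wy":0,"wz":0,"jaw":0},
    {"tx":0.0269,"ty":-0.021,"tz":0,"wx":0,"wy":0,"wz":0,"jaw":0},
    {"tx":0.0269,"ty":-0.021,"tz":0,"wx":0,"wy":0,"wz":0,"jaw":0},
    {"tx":0.0269,"ty":-0.021,"tz":0,"wx":0,"wy":0,"wz":0,"jaw":0},
    {"tx":0.0269,"ty":-0.021,"tz":0,"wx":0,"wy":0,"wz":0,"jaw":0},
    {"tx":0.0269,"ty":-0.021,"tz":0,"wx":0,"wy":0,"wz":0,"jaw":0},
    {"tx":0.0269,"ty":-0.021,"tz":0,"wx":0,"wy":0,"wz":0,"jaw":0},
    {"tx":0.0269,"ty":-0.021,"tz":0,"wx":0,"wy":0,"wz":0,"jaw":0},
    {"tx":0.0269,"ty":-0.021,"tz":0,"wx":0,"wy":0,"wz":0,"jaw":0},
    {"tx":0.0269,"ty":-0.021,"tz":0,"wx":0,"wy":0,"wz":0,"jaw":0},
    {"tx":0,"ty":0,"tz":0,"wx":0,"wy":0,"wz":3.8,"jaw":0},
    {"tx":0,"ty":0,"tz":0,"wx":0,"wy":0,"wz":3.8,"jaw":0},
    {"tx":0,"ty":0,"tz":0,"wx":0,"wy":0,"wz":0,"jaw":0},
    {"tx":0,"ty":0,"tz":0,"wx":0,"wy":0,"wz":0,"jaw":0}
  ]
}}

```text
clock: 39.38
ee_pos: [406.0, 286.9, 158.7]
tcp_rot: [0.0, 0.723, 0.691, -0.002]
ft_force: [-0.3, -0.1, -1.5]
grip_width: 21.4
grasp_force: 40.0
```

```bash
python3 - <<'E'
from h import *
s=bot.state();print(s['grip_width'],s['ft_force'])
p=boxpt(-96,1);plan(s,*p,103,-2.6)
im=vision.grab_frame('top');cv2.imwrite('pics/t3.png',im[:,:,::-1])
im=vision.grab_frame('wrist');cv2.imwrite('pics/w8.png',cv2.resize(im,(768,576))[:,:,::-1])
for b,a in blobs(im,'green',60):print(b.round(),a,px('wrist',*b,42,s).round(1))
E
```

```text
21.40611240855019 [-0.2907748  -0.1201032  -1.48835294]
yaw -2.53 t [0.0005 0.0037 0.0556] wz 0.0749691625126161 tilt z [-0.0023 -0.0025 -1.    ] ee [406.  286.9 158.7] q7 -0.42 clk 39.3833
[379. 161.] 744 [535. 312.  42.]
[422. 162.] 778 [581.2 309.5  42. ]
[294. 163.] 398 [444.6 313.8  42. ]
[332. 163.] 751 [485.1 312.3  42. ]
[374. 208.] 643 [532.4 259.8  42. ]
[415. 209.] 650 [578.3 257.4  42. ]
[328. 210.] 618 [482.2 259.7  42. ]
[293. 209.] 264 [442.6 263.   42. ]
```

View pics/w8.png

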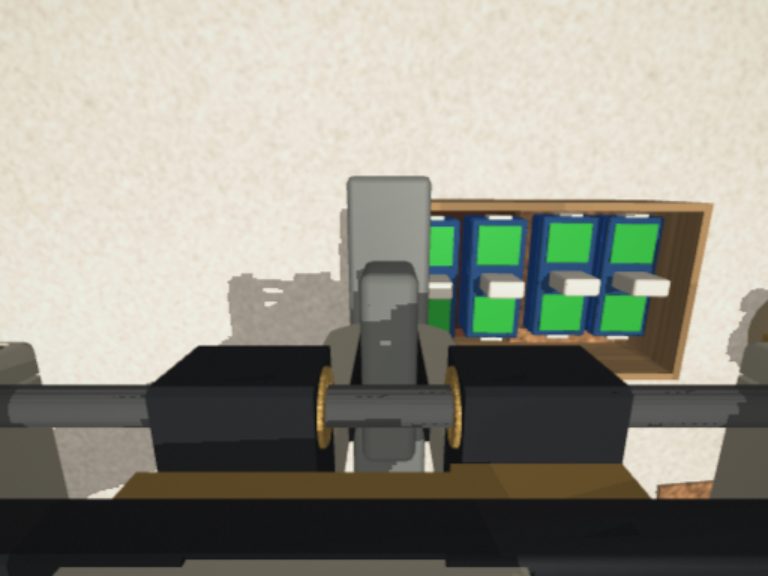

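{"op": "apply_moves", "data": {
  "targets": [
    {"tx":0.0005,"ty":0.0037,"tz":0.02,"wx":0,"wy":0,"wz":0,"jaw":0},
    {"tx":0,"ty":0,"tz":0.02,"wx":0,"wy":0,"wz":0,"jaw":0},
    {"tx":0,"ty":0,"tz":0.01,"wx":0,"wy":0,"wz":0,"jaw":0},
    {"tx":0,"ty":0,"tz":0.005,"wx":0,"wy":0,"wz":0,"jaw":0},
    {"tx":0,"ty":0,"tz":0,"wx":0,"wy":0,"wz":0,"jaw":0},
    {"tx":0,"ty":0,"tz":0,"wx":0,"wy":0,"wz":0,"jaw":0}
  ]
}}

```text
clock: 39.98
ee_pos: [411.2, 287.8, 105.3]
tcp_rot: [0.0, 0.723, 0.691, 0.0]
ft_force: [0.4, -0.0, -0.2]
grip_width: 21.9
grasp_force: 40.0
```

{"op": "apply_moves", "data": {
  "targets": [
    {"tx":0,"ty":0,"tz":0.001,"wx":0,"wy":0,"wz":0,"jaw":0},
    {"tx":0,"ty":0,"tz":0.001,"wx":0,"wy":0,"wz":0,"jaw":0},
    {"tx":0,"ty":0,"tz":0,"wx":0,"wy":0,"wz":0,"jaw":0}
  ]
}}

```text
clock: 40.23
ee_pos: [411.0, 288.1, 103.5]
tcp_rot: [0.0, 0.723, 0.691, 0.001]
ft_force: [0.2, -1.1, -0.6]
grip_width: 21.6
grasp_force: 40.0
```

{"op": "apply_moves", "data": {
  "targets": [
    {"tx":0,"ty":0,"tz":0.001,"wx":0,"wy":0,"wz":0,"jaw":0},
    {"tx":0,"ty":0,"tz":0.001,"wx":0,"wy":0,"wz":0,"jaw":0},
    {"tx":0,"ty":0,"tz":0,"wx":0,"wy":0,"wz":0,"jaw":0}
  ]
}}

```text
clock: 40.48
ee_pos: [410.7, 287.9, 101.0]
tcp_rot: [-0.0, 0.723, 0.691, -0.0]
ft_force: [-0.2, 0.1, -1.2]
grip_width: 21.7
grasp_force: 40.0
```

{"op": "apply_moves", "data": {
  "targets": [
    {"tx":0,"ty":0,"tz":0.001,"wx":0,"wy":0,"wz":0,"jaw":0},
    {"tx":0,"ty":0,"tz":0,"wx":0,"wy":0,"wz":0,"jaw":0}
  ]
}}

```text
clock: 40.65
ee_pos: [410.8, 288.0, 100.5]
tcp_rot: [-0.0, 0.723, 0.691, 0.0]
ft_force: [-0.6, -0.8, 2.5]
grip_width: 21.8
grasp_force: 40.0
```

{"op": "apply_moves", "data": {
  "targets": [
    {"tx":0,"ty":0,"tz":0.001,"wx":0,"wy":0,"wz":0,"jaw":0},
    {"tx":0,"ty":0,"tz":0,"wx":0,"wy":0,"wz":0,"jaw":0},
    {"tx":0,"ty":0,"tz":0,"wx":0,"wy":0,"wz":0,"jaw":0}
  ]
}}

```text
clock: 40.9
ee_pos: [410.8, 287.9, 100.4]
tcp_rot: [-0.0, 0.723, 0.691, 0.0]
ft_force: [-2.3, -1.4, 10.2]
grip_width: 22.0
grasp_force: 40.0
```

{"op": "apply_moves", "data": {
  "targets": [
    {"tx":0,"ty":0.008,"tz":0,"wx":0,"wy":0,"wz":0,"jaw":0},
    {"tx":0,"ty":0.008,"tz":0,"wx":0,"wy":0,"wz":0,"jaw":0},
    {"tx":0,"ty":0.008,"tz":0,"wx":0,"wy":0,"wz":0,"jaw":0},
    {"tx":0,"ty":0.008,"tz":0,"wx":0,"wy":0,"wz":0,"jaw":0},
    {"tx":0,"ty":0.008,"tz":0,"wx":0,"wy":0,"wz":0,"jaw":0},
    {"tx":0,"ty":0.008,"tz":0,"wx":0,"wy":0,"wz":0,"jaw":0},
    {"tx":0,"ty":0.008,"tz":0,"wx":0,"wy":0,"wz":0,"jaw":0}
  ]
}}

```text
clock: 41.48
ee_pos: [463.5, 286.6, 100.5]
tcp_rot: [-0.003, 0.723, 0.691, -0.002]
ft_force: [-8.4, 0.2, 13.7]
grip_width: 21.8
grasp_force: 40.0
```

```bash
python3 - <<'E'
from h import *
s=bot.state();print(s['grip_width'],s['ft_force'],s['moment']);plan(s,*boxpt(0,1),100,-2.6);print(boxpt(-40,1))
E
```

```text
21.75706545646817 [-8.41597855  0.16253248 13.67482585] [-0.13962536  1.92285775  0.00477129]
yaw -2.53 t [-0.002   0.0422  0.0002] wz 0.06839745371543415 tilt z [-0.0072  0.0019 -1.    ] ee [463.5 286.6 100.5] q7 -0.32 clk 41.4833
[465.5865402  284.51349009]
```

{"op": "apply_moves", "data": {
  "targets": [
    {"tx":-0.0005,"ty":0.008,"tz":0,"wx":0,"wy":0,"wz":0,"jaw":0},
    {"tx":-0.0005,"ty":0.008,"tz":0,"wx":0,"wy":0,"wz":0,"jaw":0},
    {"tx":-0.0005,"ty":0.008,"tz":0,"wx":0,"wy":0,"wz":0,"jaw":0},
    {"tx":0,"ty":0.008,"tz":0,"wx":0,"wy":0,"wz":0,"jaw":0},
    {"tx":0,"ty":0.008,"tz":0,"wx":0,"wy":0,"wz":0,"jaw":0},
    {"tx":0,"ty":0.008,"tz":0,"wx":0,"wy":0,"wz":0,"jaw":0},
    {"tx":0,"ty":0.008,"tz":0,"wx":0,"wy":0,"wz":0,"jaw":0}
  ]
}}

```text
clock: 42.07
ee_pos: [520.2, 282.5, 100.5]
tcp_rot: [-0.003, 0.723, 0.691, -0.001]
ft_force: [-5.6, 1.6, 11.5]
grip_width: 22.0
grasp_force: 40.0
```

{"op": "apply_moves", "data": {
  "targets": [
    {"tx":0,"ty":0.008,"tz":0,"wx":0,"wy":0,"wz":0,"jaw":0},
    {"tx":0,"ty":0.008,"tz":0,"wx":0,"wy":0,"wz":0,"jaw":0},
    {"tx":0,"ty":0.008,"tz":0,"wx":0,"wy":0,"wz":0,"jaw":0},
    {"tx":0,"ty":0.008,"tz":0,"wx":0,"wy":0,"wz":0,"jaw":0},
    {"tx":0,"ty":0.008,"tz":0,"wx":0,"wy":0,"wz":0,"jaw":0}
  ]
}}

```text
clock: 42.48
ee_pos: [560.6, 280.6, 100.5]
tcp_rot: [-0.002, 0.723, 0.691, -0.001]
ft_force: [-6.1, -0.1, 9.4]
grip_width: 22.0
grasp_force: 40.0
```

{"op": "apply_moves", "data": {
  "targets": [
    {"tx":0,"ty":0.008,"tz":0.0003,"wx":0,"wy":0,"wz":0,"jaw":0},
    {"tx":0,"ty":0.008,"tz":0,"wx":0,"wy":0,"wz":0,"jaw":0},
    {"tx":0,"ty":0.008,"tz":0,"wx":0,"wy":0,"wz":0,"jaw":0},
    {"tx":0,"ty":0.008,"tz":0,"wx":0,"wy":0,"wz":0,"jaw":0},
    {"tx":0,"ty":0.006,"tz":0,"wx":0,"wy":0,"wz":0,"jaw":0},
    {"tx":0,"ty":0,"tz":0,"wx":0,"wy":0,"wz":0,"jaw":0},
    {"tx":0,"ty":0,"tz":0,"wx":0,"wy":0,"wz":0,"jaw":0},
    {"tx":0,"ty":0,"tz":0,"wx":0,"wy":0,"wz":0,"jaw":0}
  ]
}}

```text
clock: 43.15
ee_pos: [600.8, 278.6, 100.5]
tcp_rot: [-0.0, 0.723, 0.691, 0.001]
ft_force: [-2.3, 0.2, 7.3]
grip_width: 22.0
grasp_force: 40.0
```

{"op": "apply_moves", "data": {
  "targets": [
    {"tx":0,"ty":0,"tz":-0.01,"wx":0,"wy":0,"wz":0,"jaw":0},
    {"tx":0,"ty":0,"tz":-0.03,"wx":0,"wy":0,"wz":0,"jaw":0},
    {"tx":0,"ty":0,"tz":-0.02,"wx":0,"wy":0,"wz":0,"jaw":0},
    {"tx":0,"ty":0,"tz":0,"wx":0,"wy":0,"wz":0,"jaw":0},
    {"tx":0,"ty":0,"tz":0,"wx":0,"wy":0,"wz":0,"jaw":0}
  ]
}}

```text
clock: 43.57
ee_pos: [601.1, 277.7, 159.7]
tcp_rot: [0.0, 0.723, 0.691, 0.001]
ft_force: [-0.5, 0.7, -1.9]
grip_width: 21.9
grasp_force: 40.0
```

```bash
python3 - <<'E'
from h import *
s=bot.state();print(s['grip_width'],s['ft_force']);plan(s,686.5,-14,160,3.5)
E
```

```text
21.902103348809575 [-0.47565828  0.66158825 -1.93429043]
yaw -2.63 t [-0.2874  0.0987 -0.0003] wz -6.134031749331584 tilt z [ 2.1e-03  8.0e-04 -1.0e+00] ee [601.1 277.7 159.7] q7 -0.27 clk 43.5667
```

{"op": "apply_moves", "data": {
  "targets": [
    {"tx":-0.0319,"ty":0.011,"tz":0,"wx":0,"wy":0,"wz":0,"jaw":0},
    {"tx":-0.0319,"ty":0.011,"tz":0,"wx":0,"wy":0,"wz":0,"jaw":0},
    {"tx":-0.0319,"ty":0.011,"tz":0,"wx":0,"wy":0,"wz":0,"jaw":0},
    {"tx":-0.0319,"ty":0.011,"tz":0,"wx":0,"wy":0,"wz":0,"jaw":0},
    {"tx":-0.0319,"ty":0.011,"tz":0,"wx":0,"wy":0,"wz":0,"jaw":0},
    {"tx":-0.0319,"ty":0.011,"tz":0,"wx":0,"wy":0,"wz":0,"jaw":0},
    {"tx":-0.0319,"ty":0.011,"tz":0,"wx":0,"wy":0,"wz":0,"jaw":0},
    {"tx":-0.0319,"ty":0.011,"tz":0,"wx":0,"wy":0,"wz":0,"jaw":0},
    {"tx":-0.0319,"ty":0.011,"tz":0,"wx":0,"wy":0,"wz":0,"jaw":0},
    {"tx":0,"ty":0,"tz":0,"wx":0,"wy":0,"wz":-6.1,"jaw":0},
    {"tx":0,"ty":0,"tz":0,"wx":0,"wy":0,"wz":0,"jaw":0},
    {"tx":0,"ty":0,"tz":0,"wx":0,"wy":0,"wz":0,"jaw":0}
  ]
}}

```text
clock: 44.57
ee_pos: [685.1, -13.0, 156.7]
tcp_rot: [-0.002, 0.686, 0.727, -0.001]
ft_force: [0.5, 0.9, -1.5]
grip_width: 21.9
grasp_force: 40.0
```

```bash
python3 - <<'E'
from h import *
s=bot.state();plan(s,686.5,-14,31.5,3.5)
E
```

```text
yaw 3.33 t [-0.0014  0.0018  0.1251] wz -0.1711088611447451 tilt z [-0.0038  0.0018 -1.    ] ee [685.1 -13.  156.7] q7 0.25 clk 44.5667
```

{"op": "apply_moves", "data": {
  "targets": [
    {"tx":-0.0014,"ty":0.0018,"tz":0.03,"wx":0,"wy":0,"wz":0,"jaw":0},
    {"tx":0,"ty":0,"tz":0.03,"wx":0,"wy":0,"wz":0,"jaw":0},
    {"tx":0,"ty":0,"tz":0.03,"wx":0,"wy":0,"wz":0,"jaw":0},
    {"tx":0,"ty":0,"tz":0.02,"wx":0,"wy":0,"wz":0,"jaw":0},
    {"tx":0,"ty":0,"tz":0.009,"wx":0,"wy":0,"wz":0,"jaw":0},
    {"tx":0,"ty":0,"tz":0.003,"wx":0,"wy":0,"wz":0,"jaw":0},
    {"tx":0,"ty":0,"tz":0,"wx":0,"wy":0,"wz":0,"jaw":0},
    {"tx":0,"ty":0,"tz":0,"wx":0,"wy":0,"wz":0,"jaw":0}
  ]
}}

```text
clock: 45.23
ee_pos: [689.3, -14.3, 38.1]
tcp_rot: [0.001, 0.685, 0.728, 0.001]
ft_force: [0.9, 0.1, -1.3]
grip_width: 21.6
grasp_force: 40.0
```

{"op": "apply_moves", "data": {
  "targets": [
    {"tx":0,"ty":-0.0025,"tz":0.004,"wx":0,"wy":0,"wz":0,"jaw":0},
    {"tx":0,"ty":0,"tz":0.0025,"wx":0,"wy":0,"wz":0,"jaw":0},
    {"tx":0,"ty":0,"tz":0,"wx":0,"wy":0,"wz":0,"jaw":0}
  ]
}}

```text
clock: 45.48
ee_pos: [685.5, -15.1, 30.6]
tcp_rot: [0.0, 0.685, 0.728, 0.0]
ft_force: [0.4, 0.1, -0.5]
grip_width: 21.8
grasp_force: 40.0
```

{"op": "apply_moves", "data": {
  "targets": [
    {"tx":0,"ty":0,"tz":0.0005,"wx":0,"wy":0,"wz":0,"jaw":0},
    {"tx":0,"ty":0,"tz":0,"wx":0,"wy":0,"wz":0,"jaw":0.05},
    {"tx":0,"ty":0,"tz":0,"wx":0,"wy":0,"wz":0,"jaw":0.05},
    {"tx":0,"ty":0,"tz":0,"wx":0,"wy":0,"wz":0,"jaw":0.05},
    {"tx":0,"ty":0,"tz":0,"wx":0,"wy":0,"wz":0,"jaw":0.05},
    {"tx":0,"ty":0,"tz":-0.02,"wx":0,"wy":0,"wz":0,"jaw":0.05},
    {"tx":0,"ty":0,"tz":-0.03,"wx":0,"wy":0,"wz":0,"jaw":0.05},
    {"tx":0,"ty":0,"tz":-0.03,"wx":0,"wy":0,"wz":0,"jaw":0.05},
    {"tx":0,"ty":0,"tz":-0.03,"wx":0,"wy":0,"wz":0,"jaw":0.05},
    {"tx":0,"ty":0,"tz":-0.03,"wx":0,"wy":0,"wz":0,"jaw":0.05},
    {"tx":0,"ty":0,"tz":0,"wx":0,"wy":0,"wz":0,"jaw":0.05}
  ]
}}

```text
clock: 46.4
ee_pos: [689.9, -15.9, 177.5]
tcp_rot: [0.005, 0.685, 0.728, 0.004]
ft_force: [1.8, 0.1, 1.2]
grip_width: 49.9
grasp_force: 0.0
```

```bash
python3 - <<'E'
from h import *
w=vision.grab_frame('wrist');t=vision.grab_frame('scene')
a=cv2.resize(w[60:316,128:468],(398,300));b=cv2.resize(t[60:285,150:449],(398,300))
cv2.imwrite('pics/f.png',np.hstack([a,b])[:,:,::-1])
E
```

```text
(no output)
```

View pics/f.png

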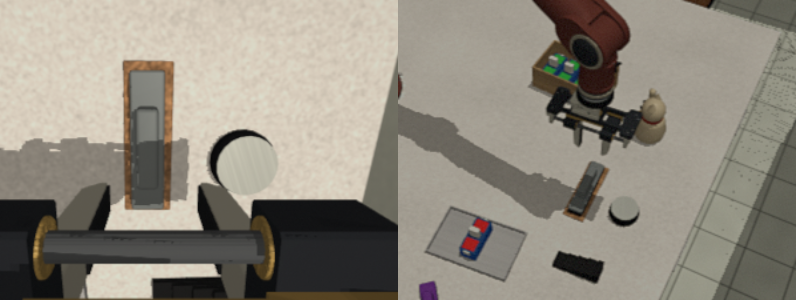

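```bash
python3 -c "
from rig import finish_job
print(finish_job())"
```

```text
the job is handed in; nothing more can be done
None
```

The job is handed in: all four green cases are in the box, the one red case is in the coin tray, the brush swept the full rim in contact and is back on its cork rest, at about 46 s; `finish_job` returned no verdict.

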